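# Drive home the plate reader's transport-lock screw

## Robot

A 7-joint arm with a two-finger parallel gripper is mounted at the origin on the work surface. World frame = base frame: x ahead of the robot, y to its left, z up, the work surface at z = 0. Lengths are in m, angles in rad, forces in N, time in s.
With the tool pointing down it reaches from about 0.425 to 0.875 m from the base axis. Payload 8.4 kg.
Tool frame: the origin (TCP) lies at the very end of the fingers, on their centre line; the grasp point (between the pads) lies 19 mm behind it; z points along the fingers, y is the direction in which the jaws open and shut (so a half turn about z gives the same grasp; the last joint's range is limited). The gripper opens to 85 mm and grips with 20 to 120 N. Pads are 22 mm wide; open, the fingers measure 114 mm over their backs; the gripper's body (76 mm by 85 mm) begins 54 mm behind the grasp point. The pads swing forward as they close: fully open they stand 13 mm farther back than shut.
Start: joints at [1.178, 0.333, 0.04, 1.465, -0.013, 1.343, -0.059], TCP at [0.188, -0.622, 0.231] pointing down, gripper open.
Joint ranges: [-2.58, 2.58], [-0.38, 2.09], [-1.3, 1.39], [0.25, 2.4], [-1.5, 4.64], [0.08, 2.09], [-2.65, 2.65]. Speed limits (rad/s): [2.22, 2.22, 2.79, 2.79, 3.14, 3.14, 3.14].

## Interface

Orientations are given as [roll, pitch, yaw] about the fixed x, y, z axes, in that order (R = Rz(yaw) Ry(pitch) Rx(roll)).
In Python, from cell import sensors, cams, arm gives the robot as it stands. The module is installed in compiled form; this text tells all that it offers.
- The arm moves only by the tool servo_tool, never from a script. Its argument "plan" is a list of rows, each a list of 7 numbers: the turn, a rotation vector about the tool's x, y, z in rad, then the shift along the tool's x, y, z in mm, then the opening in per cent of the stroke, from 0 (shut) to 100 (fully open). A call has 1 to 10 rows; each row shifts and turns the commanded pose from where the row before left it, along the tool's axes as they then stand; what a row does not reach is not made up. A row lasts 1/10 s, in which the tool goes at most 50 mm and 8.59 degrees, less where a joint would pass 70% of its speed; a pose out of reach is approached as far as the arm can. A call is refused whole if a number of a shift passes 50 or a number of a turn 0.15, either way. A call with a gripper value outside its range is refused whole. The fingers move at their own pace and stop on an object; "newtons" is the grip in N (left out, the last holds). Time passes only in rows, so rows that do not move let the fingers close. It gives the time, the measured TCP pose, the force and the opening at its end, in the units of the state.
- sensors.state(): the state, without advancing time (a new reading comes with each control period).
- cams.get_image(name): name is "side" or "top" or "wrist"; returns a dict with "img" (400x640x3 uint8, red, green, blue), "mtx" (3x3 intrinsics, pixels), "position" and "orientation" of the camera in the world; the wrist camera has in their place "tool_from_camera" (4x4, takes a point from camera to tool coordinates, whose origin is the TCP and whose axes are the flange's). Camera axes: x right, y up, looking along -z (the intrinsics and any distortion apply to the point x, -y, -z); pixel columns grow to the right and rows downward; lengths in m; the calibration is good to about 2 mm. A picture is of the moment at which its call begins: read the wrist's pose just before it. There is no depth.
- arm.close_job(): hands the job in, once; it reports no verdict.
The state is a dict: "clock": time; "joint_pos": joint angles; "dq": joint speeds; "joint_efforts": joint torques, N m; "tcp_pos": TCP position; "ee_rot": TCP orientation; "force": force on the tool from outside, world axes, zero at the start; "moment": the same for the moment, N m; "width": opening from 0.0 (shut) to 1.0 (fully open).
Only numpy, scipy, OpenCV 4.12 (cv2) and the standard library are available. Lean on these libraries where they do the work, as an engineer would, in place of code of your own. Each camera call takes 0.05 s, during which the arm holds its last target.

## Task

The plate reader is about to be moved: take the flat screwdriver out of its holder, set it lightly on the slotted transport-lock screw, feel for the slot by turning until the blade drops fully in, and turn the screw clockwise until it reaches its stop, never pressing or twisting hard. Then put the screwdriver back upright, fully home in the same holder, and let go; only the screwdriver may touch the screw, and the hex driver, well plate, tube rack and white disc stay where they are.

Things in the scene. Friction and masses are not known exactly. Their poses are not given: they have to be found in the camera images.
- driver_grip (a point): Flat screwdriver, 160 mm long, 120 g, upright, blade down in its holder. Point: middle of its black grip, on the axis, 128 mm above the blade's end; z up the handle. Grip: rounded block 28 mm (x) by 20 mm (y), 64 mm high; pinch it across y from above. Below it: flange 32 mm across (90 to 96 mm above the blade's end), neck 22 mm across (50 to 90 mm), shaft 10 mm across.
- driver_tip (a point): Middle of the end of the screwdriver's flat blade, 128 mm below driver_grip, same axes. Blade: 18 mm wide along x, 2.5 mm thick along y, 16 mm high.
- holder_top (a point): Holder of the flat screwdriver: fixed grey block 60 x 60 mm, 100 mm high, with a round hole 25 mm across straight through. Point: middle of the hole's mouth, on the top. Fully home, the screwdriver's flange rests on the top (blade end 90 mm below it, grip middle 38 mm above it); any yaw does.
- reader: Plate reader, fixed white instrument; origin under the middle of its 300 (x) x 360 (y) mm outline, z up. Its low loading deck, 70 mm high, takes y from -170 to 30 mm; the housing, 145 mm high, takes y from 30 to 180 mm. A clear well plate lies on the deck.
- lock_axis (a point): Transport-lock screw: round metal head 29 mm across, one straight slot right across it, 5.2 mm wide, 8 mm deep. Point: centre of the head's top at rest, 89 mm above the table. Its axes are the READER's, not the slot's: at the start the slot lies at an unknown angle, 0.95 rad clockwise to 0.7 rad anticlockwise (from above) of the reader's x axis. A round boss (lockboss) 50 mm across, 1 mm lower, is around it.
- lockscrew (a joint): Turn of the lock screw, rad, growing clockwise from above: 0 loose stop, 1.0 locked stop; starts at 0 to 0.25. Takes 0.06 N m, stays where left; 0.12 N m is plenty at the stop, 25 N of blade on screw spoils it. The head is sprung: gives 3 mm downward (1.5 N at first, 6 N at 3 mm), then rigid; pressing it over 10 N spoils it. As the blade drops in, the head springs up and the push fades: then seat it 7 mm deep.
- hexdriver_grip (a point): Bystander: hex driver with a thinner round handle, 20 mm across and 132 mm long, standing in an equal holder nearby; middle of its handle. Leave it alone.
- wellplate: Bystander: clear well plate 128 x 86 x 12 mm on the reader's deck, its near edge about 80 mm from the screw; origin under its middle.
- tuberack: Bystander: clear rack 200 x 70 mm with glass tubes, 84 mm high; origin under its middle.
- disclid: Bystander: white disc with a hole, 80 mm across, 12 mm thick; origin under its middle.
There are look-alikes about, which are no part of the job. Leave any orange or purple look-alike of the part that bears driver_grip alone.

How it is judged:
By the outcome, as a careful person would: the job done as asked, in the order asked, and still so for the second after the job is handed in, with the robot touching nothing.
It also fails if it takes over 72 s, if anything falls off the work surface, if the arm or the gripper's body presses on something with over 40 N, if the wrist force passes 120 N, or if a joint passes its speed limit or range.

## Working session

There is one attempt and no reset: what is moved stays moved. The work goes in short steps, Python scripts to look and compute and a tool call to move; the robot and the scene stay as the last step left them, time stands still between calls to the robot, and variables do not carry over. Pictures are saved under pics/ and viewed, and the job is handed in when it is done.

Besides the shell and the picture viewer there is one more tool, called after "Request:" as name(argument=value, ...) on one line, values as JSON. servo_tool: Moves the arm, as the interface text tells. Its arguments: {"type":"object","properties":{"plan":{"type":"array"},"newtons":{"type":"number"}},"required":["plan"]}

```bash
mkdir -p pics; ls
cat > a.py <<'E'
from cell import sensors,cams,arm
import cv2,numpy as np
s=sensors.state();print(s)
for n in("side","top","wrist"):
    d=cams.get_image(n);cv2.imwrite(f"pics/{n}0.png",d["img"][:,:,::-1])
    np.save(f"{n}0.npy",{**d,"state":s},allow_pickle=True)
    print(n,{k:v for k,v in d.items() if k!="img"})
E
python3 a.py
```

```text
pics
{'clock': 0.0, 'joint_pos': array([ 1.17778616,  0.33394072,  0.03983202,  1.46627507, -0.01339877,
        1.34332051, -0.05852344]), 'dq': array([ 0.00133228, -0.00235781,  0.00078791, -0.00074748, -0.0001111 ,
        0.00040225,  0.00086985]), 'joint_efforts': array([ 7.87632653e-04, -6.58546829e+01,  1.36622362e+00, -4.05560803e+01,
        1.68742362e-02,  1.23174879e-02, -8.72707773e-06]), 'tcp_pos': array([ 0.18810168, -0.62169982,  0.23039957]), 'ee_rot': array([-3.13991764e+00,  1.02261481e-04,  2.93809302e-01]), 'force': array([ 0.08997158, -1.04475646, -0.24565585]), 'moment': array([-0.00069883, -0.03541081,  0.03332543]), 'width': 1.000347004131066}
side {'mtx': array([[415.75395637,   0.        , 315.07500443],
       [  0.        , 415.75395637, 203.63706057],
       [  0.        ,   0.        ,   1.        ]]), 'position': array([0.31633957, 0.43990427, 0.72389375]), 'orientation': array([ 0.73996689, -0.01375045, -2.73976976])}
top {'mtx': array([[473.63397423,   0.        , 314.60139786],
       [  0.        , 473.63397423, 200.72247072],
       [  0.        ,   0.        ,   1.        ]]), 'position': array([ 0.35528658, -0.08875646,  1.32152558]), 'orientation': array([ 0.13439149,  0.00486409, -1.55380602])}
wrist {'mtx': array([[291.24694417,   0.        , 320.26133828],
       [  0.        , 291.24694417, 201.65460865],
       [  0.        ,   0.        ,   1.        ]]), 'tool_from_camera': array([[-4.19321071e-04,  9.64406407e-01,  2.64424104e-01,
         6.72306276e-02],
       [ 9.99999897e-01,  3.58971545e-04,  2.76550321e-04,
         1.21509893e-03],
       [ 1.71786172e-04,  2.64424193e-01, -9.64406458e-01,
        -1.42579762e-01],
       [ 0.00000000e+00,  0.00000000e+00,  0.00000000e+00,
         1.00000000e+00]])}
```

View pics/side0.png

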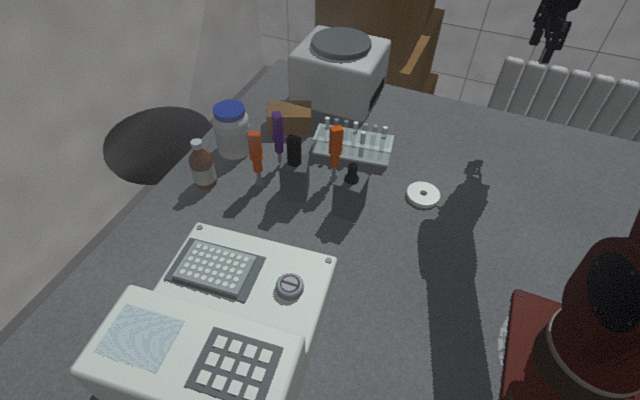

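View pics/top0.png

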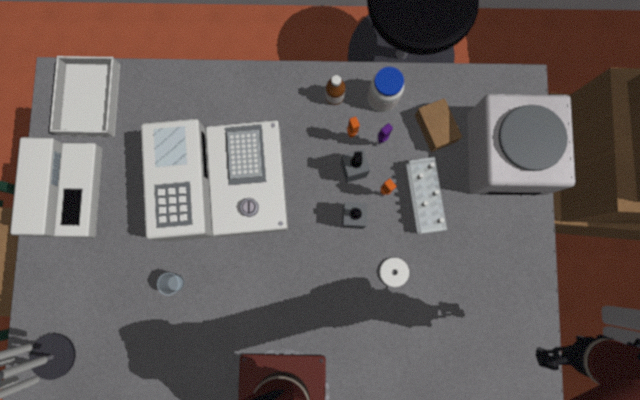

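View pics/wrist0.png

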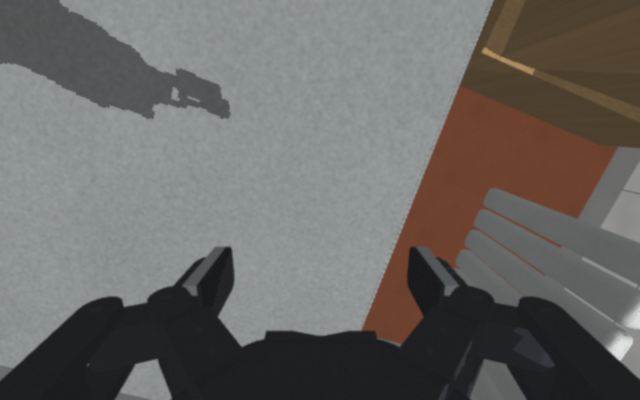

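```bash
cat > crop.py <<'E'
import cv2,sys
a=sys.argv;im=cv2.imread(a[1]);x0,x1,y0,y1=map(int,a[3:7]);k=float(a[7])
cv2.imwrite(a[2],cv2.resize(im[y0:y1,x0:x1],None,fx=k,fy=k,interpolation=cv2.INTER_CUBIC))
E
python3 crop.py pics/side0.png pics/s1.png 240 400 110 220 5
python3 crop.py pics/side0.png pics/s2.png 150 350 215 330 4
python3 crop.py pics/top0.png pics/t1.png 320 420 110 235 4.5
python3 crop.py pics/top0.png pics/t2.png 195 295 115 240 4.5
```

```text
(no output)
```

View pics/s1.png

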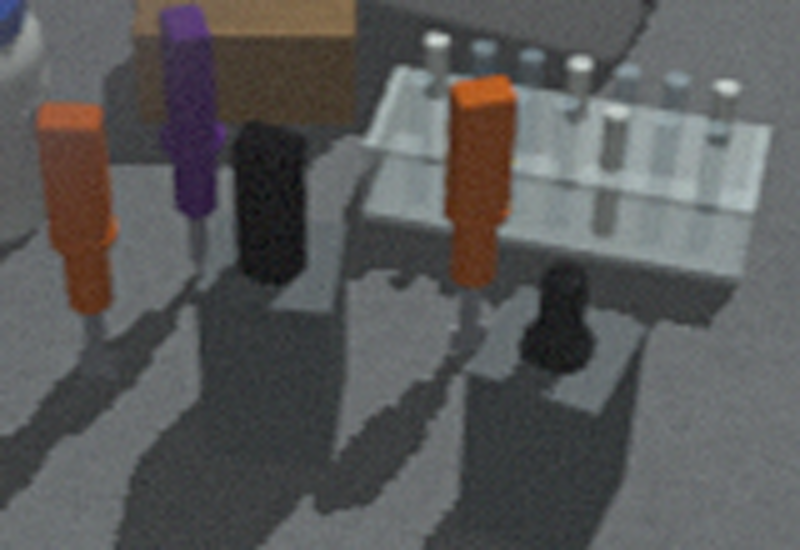

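View pics/s2.png

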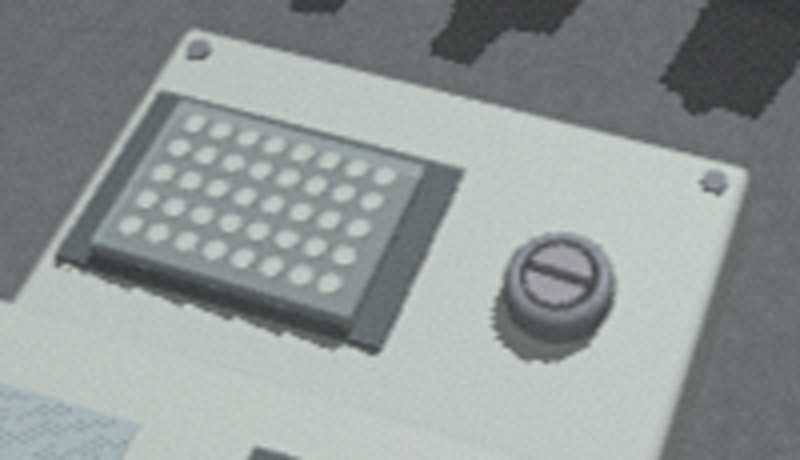

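View pics/t1.png

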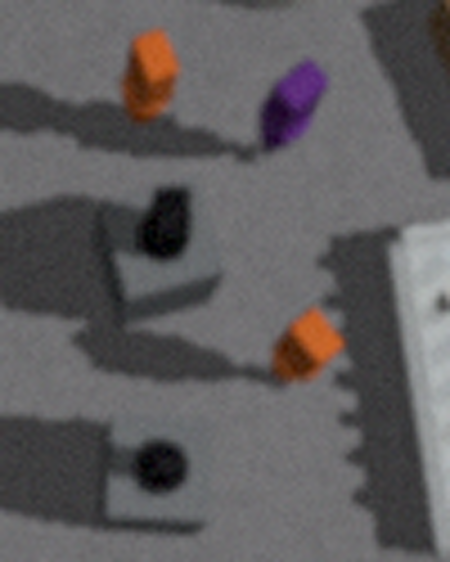

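View pics/t2.png

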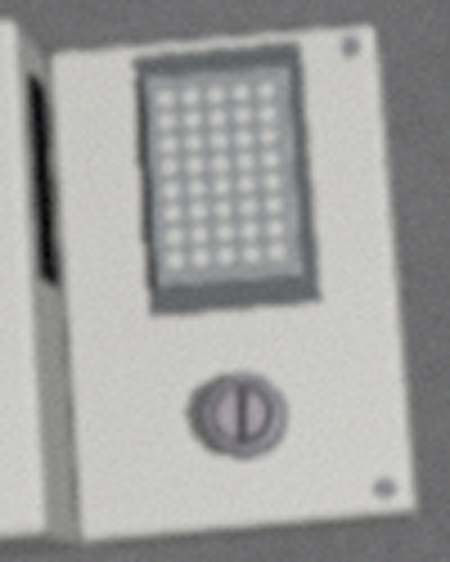

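```bash
cat > h.py <<'E'
import numpy as np
from scipy.spatial.transform import Rotation as R
def load(n): return np.load(n+".npy",allow_pickle=True).item()
def campose(d):
    if "position" in d: return np.array(d["position"]),R.from_euler("xyz",d["orientation"]).as_matrix()
    s=d["state"];T=d["tool_from_camera"];Rt=R.from_euler("xyz",s["ee_rot"]).as_matrix()
    return s["tcp_pos"]+Rt@T[:3,3],Rt@T[:3,:3]
def ray(d,u,v):
    K=d["mtx"];p,r=campose(d)
    c=np.array([(u-K[0,2])/K[0,0],-(v-K[1,2])/K[1,1],-1.])
    return p,r@c
def atz(d,u,v,z):
    p,q=ray(d,u,v);return p+q*(z-p[2])/q[2]
def proj(d,P):
    p,r=campose(d);c=r.T@(np.array(P)-p);K=d["mtx"]
    return K[0,0]*c[0]/-c[2]+K[0,2],-K[1,1]*c[1]/-c[2]+K[1,2]
def tri(*a):
    A=np.zeros((3,3));b=np.zeros(3)
    for d,u,v in a:
        p,q=ray(d,u,v);q=q/np.linalg.norm(q);M=np.eye(3)-np.outer(q,q);A+=M;b+=M@p
    return np.linalg.solve(A,b)
E
python3 - <<'E'
from h import *
np.set_printoptions(precision=4,suppress=True)
s=load("side0");t=load("top0")
print("grip top",tri((s,294.2,137),(t,358.7,153.3)),atz(t,358.7,153.3,.17),atz(s,294.2,137,.17))
print("grip base",atz(t,356.2,164.4,.11))
print("screw",tri((s,289.5,284),(t,248.8,207)),atz(t,248.8,207,.089),atz(s,289.5,284,.089))
print("hex top",tri((s,353,165),(t,355.5,213.5)))
for c in [(375,25),(415,510),(85,540)]: print("deck corner",atz(t,c[0]/4.5+195,c[1]/4.5+115,.07))
for c in [(187,30),(747,170)]: print("deck corner side",atz(s,c[0]/4+150,c[1]/4+215,.07))
print("slot",atz(t,242/4.5+195,390/4.5+115,.089)-atz(t,240/4.5+195,440/4.5+115,.089))
print("slot side",atz(s,525/4+150,264/4+215,.089)-atz(s,592/4+150,282/4+215,.089))
# lookalikes
for n,a,b in [("o1",(254,132),(354,119)),("o2",(337,127),(391,182)),("p",(277,112),(388,126))]:print(n,tri((s,*a),(t,*b)))
for n,a in [("bottle",(336,80))]:print(n,atz(t,*a,.1))
E
```

```text
grip top [ 0.6282 -0.1895  0.1668] [ 0.6316 -0.1881  0.17  ] [ 0.622  -0.1861  0.17  ]
grip base [ 0.6163 -0.1869  0.11  ]
screw [0.5032 0.0934 0.0825] [0.5024 0.0924 0.089 ] [0.5014 0.0969 0.089 ]
hex top [ 0.4854 -0.1829  0.143 ]
deck corner [0.7436 0.023  0.07  ]
deck corner [ 0.4495 -0.0086  0.07  ]
deck corner [0.4286 0.1848 0.07  ]
deck corner side [0.7417 0.0317 0.07  ]
deck corner side [ 0.4494 -0.0018  0.07  ]
slot [ 0.0294 -0.0001  0.    ]
slot side [0.0309 0.0035 0.    ]
o1 [ 0.7191 -0.178   0.1594]
o2 [ 0.5598 -0.2705  0.1577]
p [ 0.7036 -0.2631  0.1606]
bottle [ 0.8495 -0.1321  0.1   ]
```

Request:
servo_tool(plan=[[0,0,0,20,-10,-10,100],[0,0,0,39,-21,-10,100],[0,0,0,39,-21,-10,100],[0,0,0,39,-21,-10,100],[0,0,0,39,-21,-10,100],[0,0,0,39,-21,-10,100],[0,0,0,39,-21,-10,100],[0,0,0,39,-21,0,100],[0,0,0,39,-21,0,100],[0,0,0,39,-21,0,100]])

```text
clock: 1.15
tcp_pos: [0.4866, -0.3228, 0.3013]
ee_rot: [3.142, 0.0, 0.294]
force: [0.3, -0.9, 0.4]
width: 1.001
```

Request:
servo_tool(plan=[[0,0,0,39,-21,0,80],[0,0,0,39,-21,0,80],[0,0,0,39,-21,0,60],[0,0,0,36,-19,0,60],[0,0,0,20,-8,0,55],[0,0,0,0,0,0,55],[0,0,0,0,0,0,55]])

```text
clock: 1.85
tcp_pos: [0.6251, -0.188, 0.3007]
ee_rot: [-3.141, 0.001, 0.294]
force: [-0.7, 0.2, 1.2]
width: 0.548
```

```bash
cat > shot.py <<'E'
import sys
from cell import sensors,cams,arm
import cv2,numpy as np
np.set_printoptions(precision=4,suppress=True)
c,out=sys.argv[1:3]
s=sensors.state();d=cams.get_image(c);np.save(out+".npy",{**d,"state":s},allow_pickle=True)
cv2.imwrite(f"pics/{out}.png",d["img"][:,:,::-1])
for k in("clock","tcp_pos","ee_rot","joint_pos","force","moment","width"):print(k,s[k])
E
python3 shot.py wrist w1
```

```text
clock 1.85
tcp_pos [ 0.6251 -0.188   0.3007]
ee_rot [-3.1412  0.001   0.2944]
joint_pos [ 0.4635  0.3375 -0.3222  1.331   0.1054  1.4908 -1.1267]
force [-0.6859  0.2047  1.1938]
moment [-0.0237  0.101   0.05  ]
width 0.5476798084514736
```

View pics/w1.png

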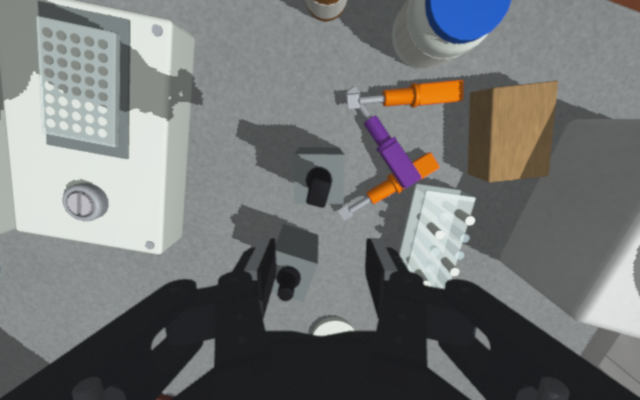

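```bash
python3 crop.py pics/w1.png pics/w1a.png 280 370 140 215 8; python3 crop.py pics/w1.png pics/w1b.png 50 120 170 235 9
```

```text
(no output)
```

View pics/w1a.png

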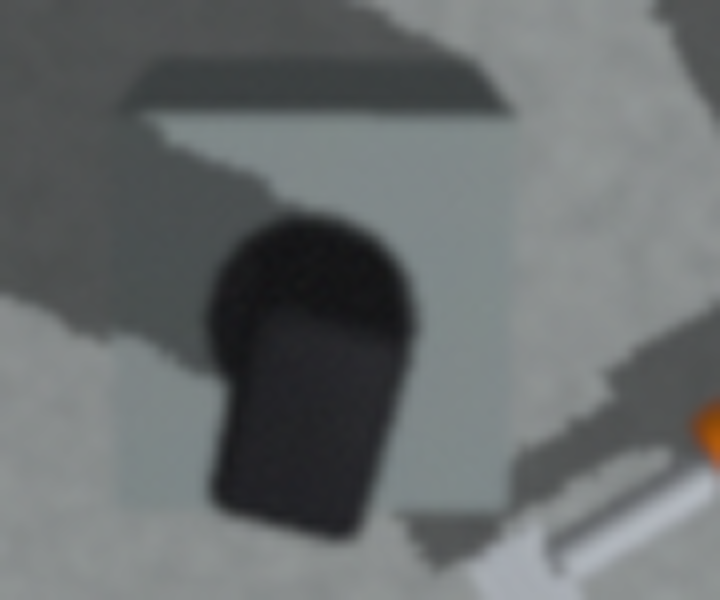

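View pics/w1b.png

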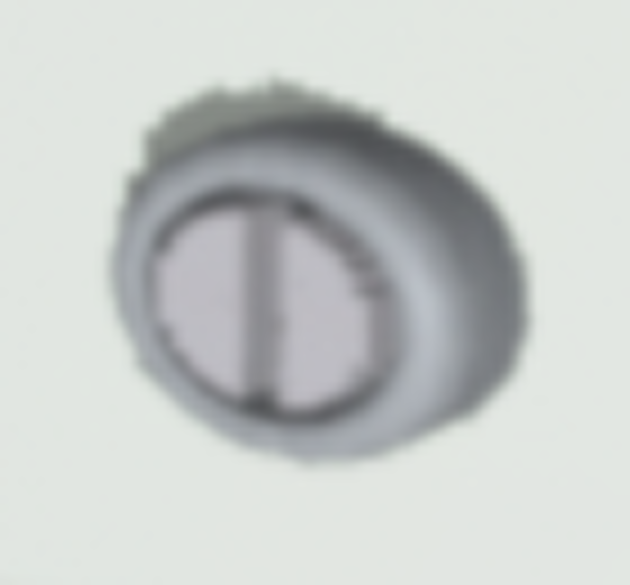

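Run:
```python
from h import *
np.set_printoptions(precision=4,suppress=True)
w=load("w1")
f=lambda x,y,z:atz(w,280+x/8,140+y/8,z)
c=[f(*p,.17) for p in [(210,502),(357,543),(410,343),(262,306)]]
print(c,np.mean(c,0))
for a,b in((0,3),(1,2),(0,1),(3,2)):
    v=c[b]-c[a];print(np.linalg.norm(v),np.arctan2(v[1],v[0]))
print("flange",f(312,318,.106))
h=[f(*p,.1) for p in [(115,112),(515,114),(510,512),(115,512)]];print("holder",h,np.mean(h,0),[np.linalg.norm(h[i]-h[i-1]) for i in range(4)])
g=lambda x,y,z:atz(w,50+x/9,170+y/9,z)
e=cv=None
print("screw",g(270,305,.089))
v=g(258,210,.089)-g(262,400,.089);print("slot",np.arctan2(v[1],v[0]),np.linalg.norm(v))
for z,p in [(.07,(157,30)),(.07,(150,244))]: print("deck screws",atz(w,*p,z))
```

```text
[array([ 0.6129, -0.1786,  0.17  ]), array([ 0.6131, -0.1972,  0.17  ]), array([ 0.6388, -0.196 ,  0.17  ]), array([ 0.638 , -0.1778,  0.17  ])] [ 0.6257 -0.1874  0.17  ]
0.025074593619721797 0.03184872905699832
0.025706004581329513 0.04898286810069831
0.018660370948513944 -1.5595307596078611
0.01821761790765582 -1.5255768799236264
flange [ 0.6262 -0.1872  0.106 ]
holder [array([ 0.646 , -0.1511,  0.1   ]), array([ 0.6627, -0.2072,  0.1   ]), array([ 0.6049, -0.2252,  0.1   ]), array([ 0.5874, -0.1674,  0.1   ])] [ 0.6253 -0.1877  0.1   ] [np.float64(0.06081362062641211), np.float64(0.058490740109050796), np.float64(0.06050247565530076), np.float64(0.06048783125954556)]
screw [0.5056 0.0923 0.089 ]
slot 0.09678303541720563 0.028306257147291417
deck screws [0.7323 0.0386 0.07  ]
deck screws [0.4649 0.0089 0.07  ]
```

Request:
servo_tool(plan=[[0,0,-0.144,0,0,0,55],[0,0,-0.144,0,0,0,55],[0,0,-0.144,0,0,0,55],[0,0,-0.144,0,0,0,55],[0,0,-0.144,0,0,0,55],[0,0,-0.144,0,0,0,55],[0,0,-0.144,0,0,0,55],[0,0,-0.144,0,0,0,55],[0,0,-0.144,0,0,0,55],[0,0,-0.144,0,0,0,55]])

```text
clock: 2.9
tcp_pos: [0.6242, -0.1899, 0.3016]
ee_rot: [-3.141, 0.001, 1.737]
force: [-0.6, -0.1, 0.6]
width: 0.548
```

Request:
servo_tool(plan=[[0,0,-0.144,0,0,0,55],[0,0,-0.144,0,0,0,55],[0,0,-0.144,0,0,0,55],[0,0,-0.144,0,0,0,55],[0,0,-0.144,0,0,0,55],[0,0,-0.144,0,0,0,55],[0,0,-0.144,0,0,0,55],[0,0,-0.144,0,0,0,55],[0,0,-0.144,0,0,0,55],[0,0,-0.144,0,0,0,55]])

```text
clock: 3.9
tcp_pos: [0.6242, -0.1899, 0.3015]
ee_rot: [-3.14, -0.0, -3.106]
force: [0.0, 0.3, -0.5]
width: 0.548
```

```bash
python3 shot.py wrist w2;python3 crop.py pics/w2.png pics/w2a.png 270 370 150 250 6
```

```text
clock 3.9
tcp_pos [ 0.6242 -0.1899  0.3015]
ee_rot [-3.1403 -0.0004 -3.1061]
joint_pos [ 0.7645  0.4088 -0.756   1.3145  0.2779  1.5239  1.6441]
force [ 0.0418  0.2581 -0.5368]
moment [-0.024   0.0259  0.0669]
width 0.5481938595306588
```

View pics/w2.png

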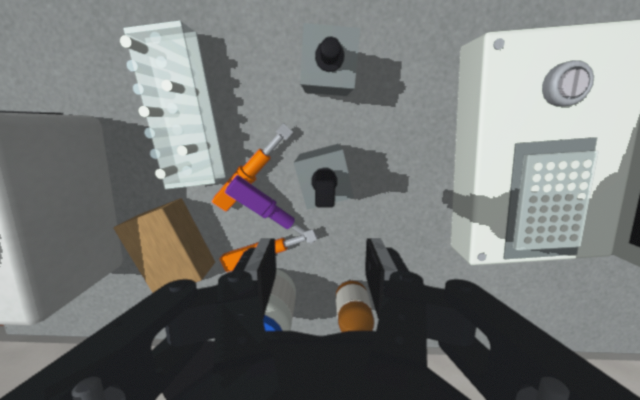

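View pics/w2a.png

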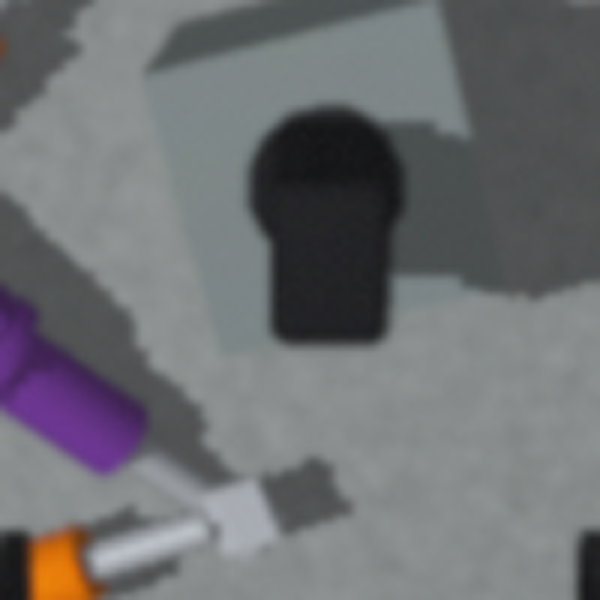

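Run:
```python
from h import *
np.set_printoptions(precision=4,suppress=True)
w=load("w2");s=w["state"];Rt=R.from_euler("xyz",s["ee_rot"]).as_matrix()
f=lambda x,y,z:atz(w,270+x/6,150+y/6,z)
c=[f(*p,.17) for p in [(271,345),(389,345),(388,180),(272,180)]]
m=np.mean(c,0);print(c,m)
fl=f(327,182,.106);print("flange",fl)
h=[f(*p,.1) for p in [(147,72),(435,2),(223,353)]];print("holder",h,(h[1]+h[2])/2)
for t in (m,fl): print("tool shift",Rt.T@(np.array([t[0],t[1],.119])-s["tcp_pos"])*1000)
```

```text
[array([ 0.6393, -0.1956,  0.17  ]), array([ 0.6386, -0.1763,  0.17  ]), array([ 0.6112, -0.1778,  0.17  ]), array([ 0.6119, -0.1963,  0.17  ])] [ 0.6252 -0.1865  0.17  ]
flange [ 0.6245 -0.1862  0.106 ]
holder [array([ 0.605 , -0.2223,  0.1   ]), array([ 0.5894, -0.1664,  0.1   ]), array([ 0.6622, -0.206 ,  0.1   ])] [ 0.6258 -0.1862  0.1   ]
tool shift [ -1.2238   3.5946 182.466 ]
tool shift [ -0.5286   3.9484 182.4658]
```

Request:
servo_tool(plan=[[0,0,0,-1,3.2,20,55],[0,0,0,0,0,40,55],[0,0,0,0,0,40,55],[0,0,0,0,0,30,55],[0,0,0,0,0,20,55],[0,0,0,0,0,20,55],[0,0,0,0,0,12,55],[0,0,0,0,0,0,55]])

```text
clock: 4.75
tcp_pos: [0.6247, -0.1857, 0.1178]
ee_rot: [3.141, -0.003, -3.112]
force: [-0.0, -0.1, -0.5]
width: 0.551
```

```bash
python3 shot.py wrist w3
```

```text
clock 4.75
tcp_pos [ 0.6247 -0.1857  0.1178]
ee_rot [ 3.1414 -0.0028 -3.1123]
joint_pos [ 0.7532  0.5179 -0.719   1.5602  0.3573  1.2018  1.5683]
force [-0.035  -0.1191 -0.4975]
moment [-0.0012  0.0294  0.0145]
width 0.5508900130527857
```

View pics/w3.png

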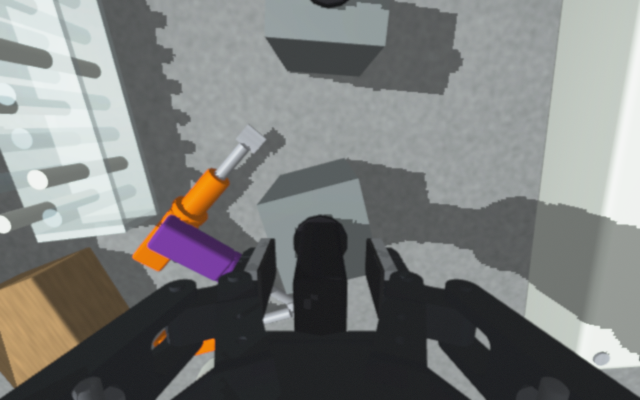

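Request:
servo_tool(plan=[[0,0,0,0,0,0,0],[0,0,0,0,0,0,0],[0,0,0,0,0,0,0],[0,0,0,0,0,0,0],[0,0,0,0,0,0,0],[0,0,0,0,0,0,0],[0,0,0,0,0,0,0],[0,0,0,0,0,0,0]], newtons=50)

```text
clock: 5.6
tcp_pos: [0.6268, -0.185, 0.1207]
ee_rot: [-3.141, 0.002, -3.11]
force: [-0.8, -0.4, 6.4]
width: 0.232
```

```bash
python3 shot.py wrist w4
```

```text
clock 5.6
tcp_pos [ 0.6268 -0.185   0.1207]
ee_rot [-3.1408  0.0018 -3.1097]
joint_pos [ 0.7525  0.5159 -0.7209  1.5569  0.3572  1.2025  1.5696]
force [-0.7966 -0.4331  6.3824]
moment [-0.0467  0.2384 -0.0246]
width 0.2324439870425581
```

View pics/w4.png

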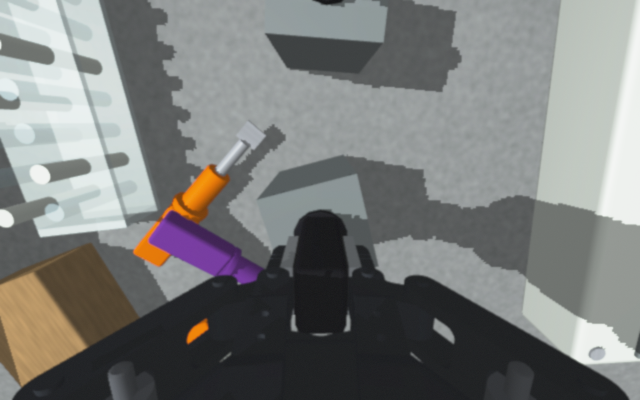

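Request:
servo_tool(plan=[[0,0,0,0,0,-10,0],[0,0,0,0,0,-20,0],[0,0,0,0,0,-30,0],[0,0,0,0,0,-40,0],[0,0,0,0,0,-40,0],[0,0,0,0,0,-15,0],[0,0,0,0,0,0,0]])

```text
clock: 6.35
tcp_pos: [0.6271, -0.1845, 0.277]
ee_rot: [-3.14, 0.004, -3.109]
force: [-0.3, 0.3, -1.5]
width: 0.225
```

```bash
python3 shot.py side s5; python3 crop.py pics/s5.png pics/s5a.png 200 360 60 220 4
```

```text
clock 6.35
tcp_pos [ 0.6271 -0.1845  0.277 ]
ee_rot [-3.1403  0.004  -3.1093]
joint_pos [ 0.7623  0.4162 -0.7562  1.3564  0.2834  1.4739  1.6266]
force [-0.312   0.3227 -1.4683]
moment [ 0.0299  0.0498 -0.0062]
width 0.22486273472827878
```

View pics/s5a.png

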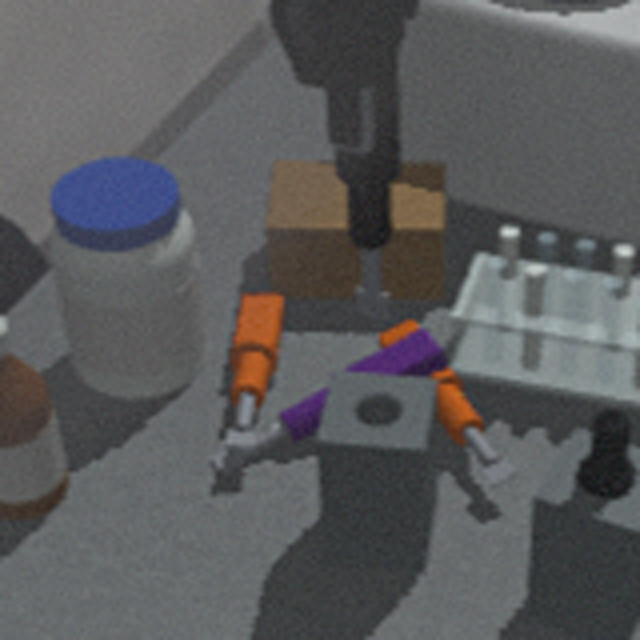

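Request:
servo_tool(plan=[[0,0,0,8,18,0,0],[0,0,0,16,40,0,0],[0,0,0,16,40,0,0],[0,0,0,16,40,0,0],[0,0,0,16,40,0,0],[0,0,0,16,40,0,0],[0,0,0,16,40,10,0],[0,0,-0.06,8,20,20,0],[0,0,0,0,0,10,0],[0,0,0,0,0,0,0]])

```text
clock: 7.4
tcp_pos: [0.5036, 0.0886, 0.2314]
ee_rot: [-3.141, -0.005, -3.05]
force: [-0.1, 0.0, -1.0]
width: 0.229
```

```bash
python3 shot.py wrist w6; python3 shot.py side s6;  python3 shot.py top t6; python3 crop.py pics/w6.png pics/w6a.png 270 370 130 280 5;python3 crop.py pics/s6.png pics/s6a.png 230 350 200 320 5
```

```text
clock 7.4
tcp_pos [0.5036 0.0886 0.2314]
ee_rot [-3.1413 -0.0047 -3.0495]
joint_pos [ 0.6161  0.1408 -0.9413  1.7555  0.1168  1.3092  1.3114]
force [-0.0513  0.013  -1.0016]
moment [-0.0038 -0.007   0.0438]
width 0.22906045054410873
clock 7.45
tcp_pos [0.5045 0.0882 0.2326]
ee_rot [ 3.1416 -0.0032 -3.051 ]
joint_pos [ 0.6168  0.1405 -0.9407  1.7532  0.1166  1.3101  1.3116]
force [ 0.7079  1.1669 -1.1191]
moment [ 0.0119 -0.0537 -0.0301]
width 0.2264683534169891
clock 7.5
tcp_pos [0.5052 0.0881 0.2335]
ee_rot [ 3.1413 -0.0018 -3.0517]
joint_pos [ 0.6172  0.1402 -0.9406  1.7516  0.1164  1.3104  1.3117]
force [-0.826  -0.3576 -1.4771]
moment [ 0.0104 -0.0336 -0.0714]
width 0.22418008600550082
```

View pics/w6.png

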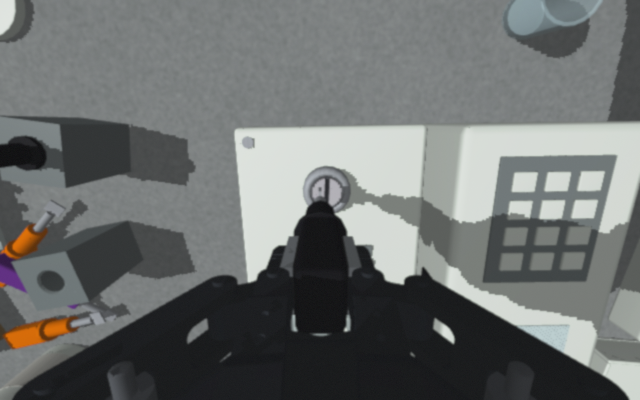

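View pics/w6a.png

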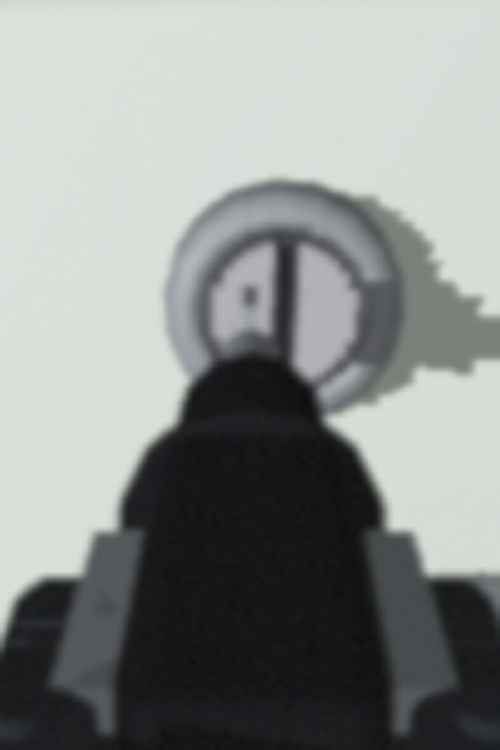

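View pics/s6a.png

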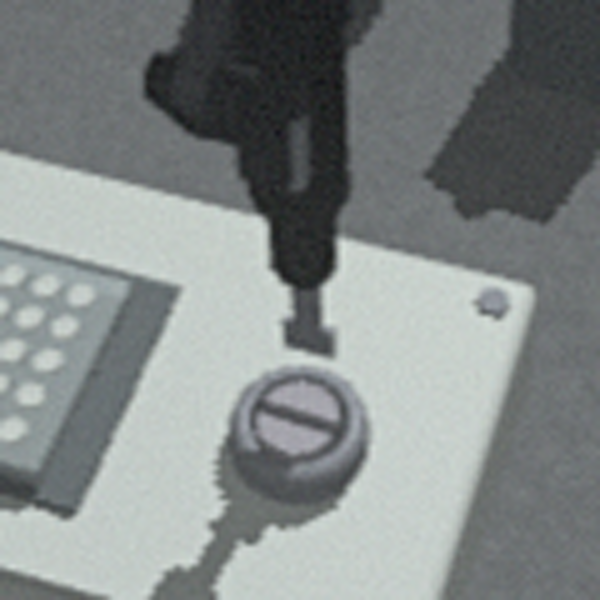

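Request:
servo_tool(plan=[[0,0,0,0,0,0,0],[0,0,0,0,0,0,0],[0,0,0,0,0,0,0],[0,0,0,0,0,0,0]])

```text
clock: 7.95
tcp_pos: [0.5054, 0.0894, 0.2345]
ee_rot: [3.142, 0.0, -3.05]
force: [0.2, 0.4, -0.5]
width: 0.224
```

```bash
for i in 1 2 3; do python3 shot.py wrist w7$i|grep -E "tcp|ee|force"; done; python3 shot.py side s7; python3 crop.py pics/w72.png pics/w7a.png 290 350 150 220 10;python3 crop.py pics/s7.png pics/s7a.png 260 320 240 310 10
```

```text
tcp_pos [0.5054 0.0894 0.2345]
ee_rot [ 3.1415  0.0003 -3.0497]
force [ 0.2462  0.3884 -0.5137]
tcp_pos [0.5053 0.0894 0.2345]
ee_rot [ 3.1416  0.0002 -3.0496]
force [-0.2779 -0.3531 -2.4263]
tcp_pos [0.5053 0.0894 0.2344]
ee_rot [-3.1416  0.0001 -3.0496]
force [-0.3416 -0.7822 -1.613 ]
clock 8.1
tcp_pos [0.5052 0.0895 0.2344]
ee_rot [ 3.1416  0.0001 -3.0495]
joint_pos [ 0.6165  0.1387 -0.9423  1.7511  0.116   1.3102  1.3117]
force [ 0.0432  0.156  -2.4127]
moment [ 0.0268 -0.0199 -0.0128]
width 0.22572630931205362
```

View pics/w7a.png

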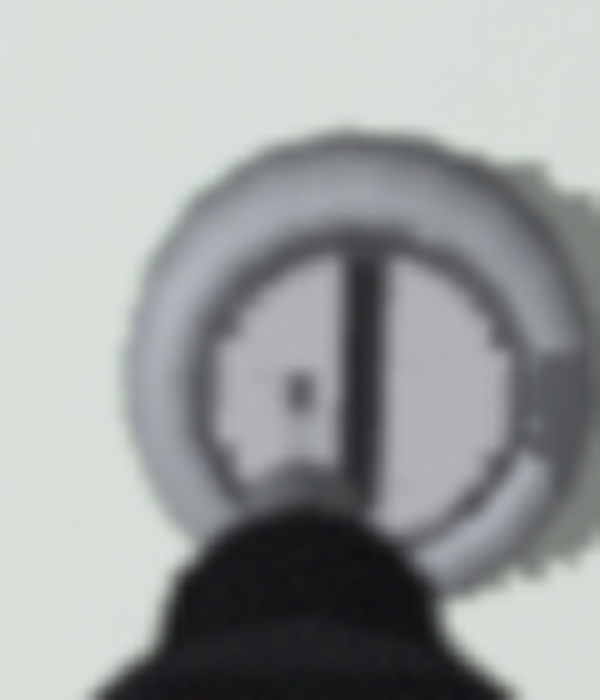

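View pics/s7a.png

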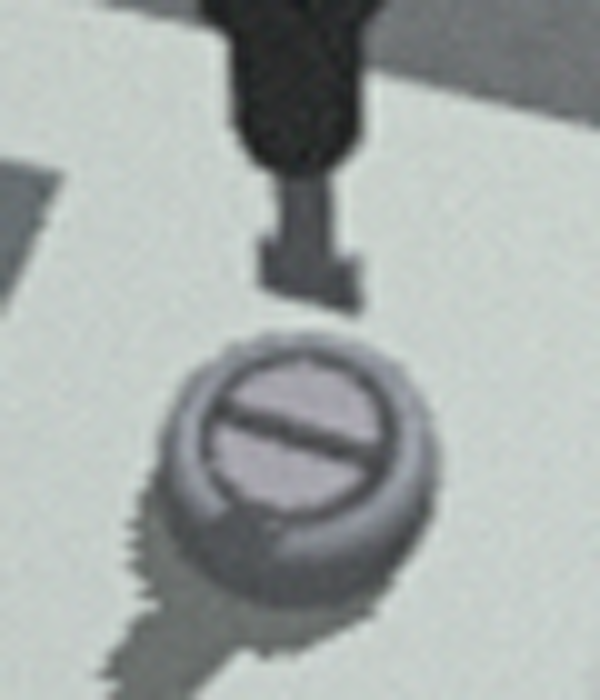

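Run:
```python
from h import *
np.set_printoptions(precision=4,suppress=True)
w=load("w72");s=w["state"];Rt=R.from_euler("xyz",s["ee_rot"]).as_matrix()
S=load("s7")
for x in(9,0,-9):
    for z in (110.7,94.7):
        P=s["tcp_pos"]+Rt@np.array([x/1e3,0,z/1e3]);u,v=proj(w,P)
        u2,v2=proj(S,P);print(x,z,P,"w7a",(u-290)*10,(v-150)*10,"s7a",(u2-260)*10,(v2-240)*10)
f=lambda x,y,z:atz(w,290+x/10,150+y/10,z)
c=f(362,395,.089);print("head centre wrist",c, f(361,360,.088))
a=f(364,250,.089);b=f(358,500,.089);v=a-b;print("slot wrist",np.arctan2(v[1],v[0]),f(360,385,.089))
print("edges",f(205,395,.089),f(520,395,.089),f(362,235,.089))
g=lambda x,y,z:atz(S,260+x/10,240+y/10,z)
c=g(300,437,.089);print("side centre",c)
a,b=g(218,408,.089),g(382,462,.089);v=a-b;print("slot side",np.arctan2(v[1],v[0]),(a+b)/2)
```

```text
9 110.7 [0.4964 0.0886 0.1238] w7a 314.9798142888409 384.8402803718818 s7a 336.12732288976986 302.9720362142956
9 94.7 [0.4964 0.0886 0.1398] w7a 315.8289181453591 427.33252721038696 s7a 333.8194758457962 249.89574774348853
0 110.7 [0.5054 0.0894 0.1238] w7a 314.90880761022424 482.51494104210053 s7a 286.4810837291958 288.97898965381046
0 94.7 [0.5053 0.0894 0.1398] w7a 315.7452164919738 530.7057266000813 s7a 283.33902905615275 235.79986261300007
-9 110.7 [0.5143 0.0903 0.1238] w7a 314.83908805595263 578.4190720088606 s7a 237.08061268020913 275.05521409323705
-9 94.7 [0.5143 0.0903 0.1398] w7a 315.6631261024779 632.0889831793664 s7a 233.11269774050913 221.77493530398863
head centre wrist [0.5049 0.0943 0.089 ] [0.5015 0.0939 0.088 ]
slot wrist -3.068163419351768 [0.5039 0.094  0.089 ]
edges [0.5063 0.0785 0.089 ] [0.5034 0.1103 0.089 ] [0.4886 0.0928 0.089 ]
side centre [0.5009 0.096  0.089 ]
slot side 0.05144092897964243 [0.5011 0.0956 0.089 ]
```

Run:
```python
from h import *
np.set_printoptions(precision=4,suppress=True)
S=load("s7");w=load("w72");psi=w["state"]["ee_rot"][2]
g=lambda x,y,z:atz(S,260+x/10,240+y/10,z)
f=lambda x,y,z:atz(w,290+x/10,150+y/10,z)
tx=np.array([np.cos(psi),np.sin(psi)]);ty=np.array([np.sin(psi),-np.cos(psi)])
for z in (.1218,.1238,.1258):
    a,b=g(262,292,z),g(360,315,z);m=(a+b)/2;d=g(300,437,.089)-m
    print("side",z,m,np.linalg.norm(a-b),np.arctan2(*(a-b)[1::-1]),"shift",d[:2]@tx*1e3,d[:2]@ty*1e3)
    t=f(298,388,z)-np.r_[tx,0]*.009;d=f(362,393,.089)-t;print("wrist",t,"shift",d[:2]@tx*1e3,d[:2]@ty*1e3)
```

```text
side 0.1218 [0.5009 0.0893 0.1218] 0.01750021865239462 0.14236491536297932 shift -0.6020265516448672 6.708848268365714
wrist [0.5062 0.088  0.1218] shift 0.9518675688954602 6.445579344298053
side 0.1238 [0.5003 0.0904 0.1238] 0.01744208744415631 0.14236491536298293 shift -1.1055072856500525 5.492749275919454
wrist [0.5058 0.0879 0.1238] shift 0.4930186683016607 6.442866394320321
side 0.1258 [0.4997 0.0916 0.1258] 0.017383956235918055 0.14236491536298293 shift -1.6089880196550093 4.276650283473132
wrist [0.5053 0.0879 0.1258] shift 0.03416976770775081 6.440153444342579
```

Request:
servo_tool(plan=[[0,0,0,0,6.2,5,0],[0,0,0,0,0,10,0],[0,0,0,0,0,10,0],[0,0,0,0,0,0,0],[0,0,0,0,0,0,0],[0,0,0,0,0,0,0],[0,0,0,0,0,0,0]])

```text
clock: 8.85
tcp_pos: [0.5049, 0.0957, 0.2097]
ee_rot: [3.142, 0.001, -3.049]
force: [0.8, -0.1, -2.1]
width: 0.23
```

```bash
for i in 1 2 3; do python3 shot.py wrist w8$i|grep -E "tcp|ee|force|moment"; done; python3 shot.py side s8; python3 crop.py pics/w82.png pics/w8a.png 290 350 150 220 10;python3 crop.py pics/s8.png pics/s8a.png 260 320 240 310 10
```

```text
tcp_pos [0.5049 0.0957 0.2097]
ee_rot [ 3.1415  0.0006 -3.0495]
force [ 0.7526 -0.1126 -2.0812]
moment [ 0.0255 -0.0435  0.0052]
tcp_pos [0.5049 0.0957 0.2096]
ee_rot [-3.1416  0.0006 -3.0495]
force [ 0.2054 -0.4043 -0.8049]
moment [ 0.0351  0.0116 -0.0075]
tcp_pos [0.5048 0.0957 0.2096]
ee_rot [-3.1416  0.0005 -3.0495]
force [-0.2532 -0.5314 -2.2104]
moment [-0.0358 -0.0173  0.0094]
clock 9.0
tcp_pos [0.5048 0.0956 0.2096]
ee_rot [-3.1415  0.0004 -3.0496]
joint_pos [ 0.598   0.163  -0.9446  1.7849  0.1385  1.2631  1.2804]
force [ 0.1303 -0.7869 -1.1606]
moment [ 0.0019 -0.0972 -0.0391]
width 0.2252812818423538
```

View pics/w8a.png

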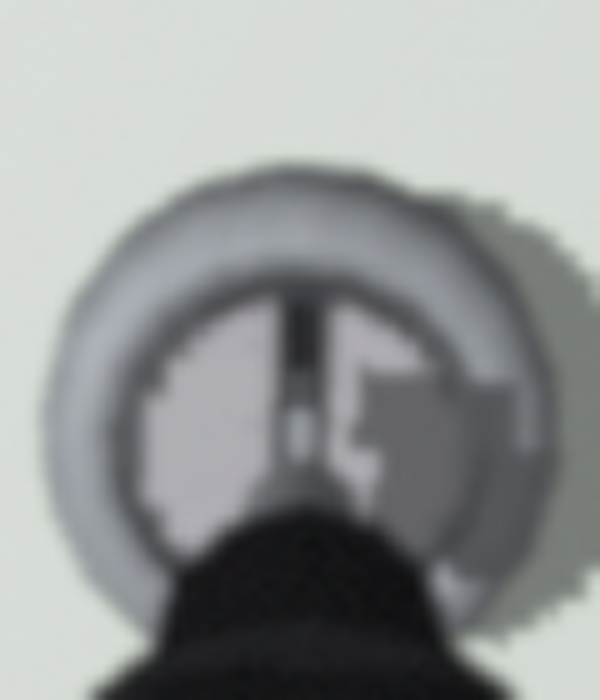

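View pics/s8a.png

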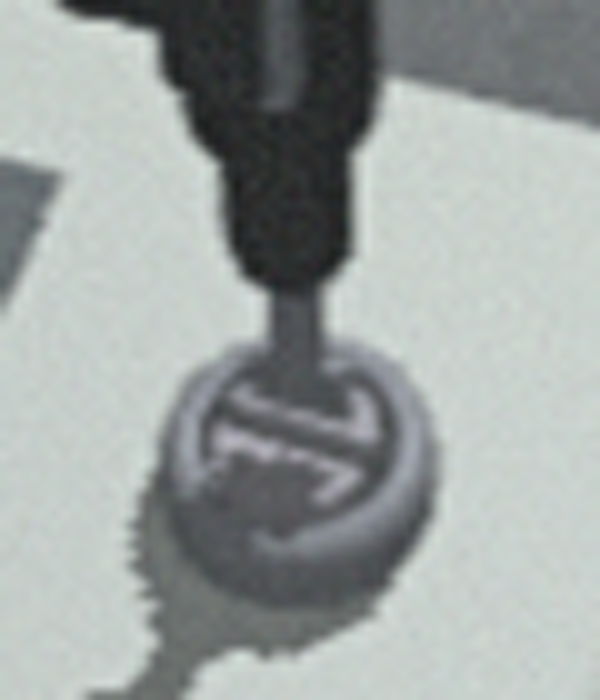

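Request:
servo_tool(plan=[[0,0,0,0,0.2,4,0],[0,0,0,0,0,3,0],[0,0,0,0,0,1.5,0],[0,0,0,0,0,0,0],[0,0,0,0,0,0,0]])

```text
clock: 9.55
tcp_pos: [0.5046, 0.0959, 0.2008]
ee_rot: [3.141, -0.0, -3.049]
force: [1.3, -0.2, -1.1]
width: 0.23
```

Request:
servo_tool(plan=[[0,0,0,0,0,1,0],[0,0,0,0,0,1,0],[0,0,0,0,0,0,0],[0,0,0,0,0,0,0]])

```text
clock: 9.95
tcp_pos: [0.5046, 0.0959, 0.1988]
ee_rot: [3.142, -0.0, -3.049]
force: [-0.6, -0.4, -1.7]
width: 0.226
```

```bash
cat > st.py <<'E'
from cell import sensors,cams
import numpy as np
np.set_printoptions(precision=4,suppress=True)
F=[];P=[];M=[]
for i in range(4):
    s=sensors.state();F.append(s["force"]);P.append(s["tcp_pos"]);M.append(s["moment"]);cams.get_image("top")
print(s["clock"],"F",np.mean(F,0),"M",np.mean(M,0),"P",np.mean(P,0),s["ee_rot"],"j7",s["joint_pos"][6],"w",s["width"])
E
python3 st.py;python3 shot.py wrist w9;python3 crop.py pics/w9.png pics/w9a.png 290 350 150 220 10
```

```text
10.1 F [-0.4537 -0.1564 -1.5728] M [ 0.0276 -0.0406 -0.014 ] P [0.5047 0.0959 0.1989] [ 3.1415  0.     -3.0493] j7 1.271794380382861 w 0.22642347683586786
clock 10.15
tcp_pos [0.5047 0.0959 0.1989]
ee_rot [ 3.1415  0.0001 -3.0494]
joint_pos [ 0.593   0.1735 -0.9434  1.7992  0.1481  1.2432  1.2718]
force [ 0.9751  0.3819 -0.6909]
moment [ 0.0196 -0.0037  0.0126]
width 0.22982409952581617
```

View pics/w9a.png

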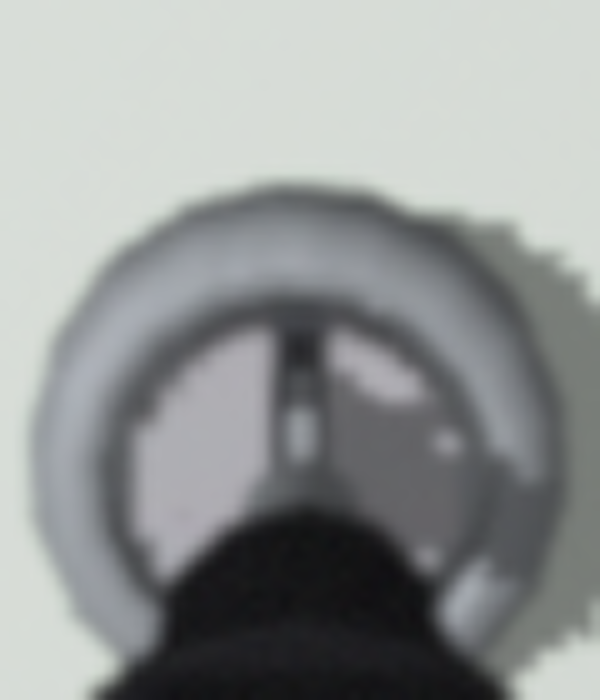

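Request:
servo_tool(plan=[[0,0,0,0,0,1,0],[0,0,0,0,0,1,0],[0,0,0,0,0,0,0],[0,0,0,0,0,0,0]])

```text
clock: 10.6
tcp_pos: [0.5046, 0.0959, 0.1968]
ee_rot: [3.142, -0.0, -3.049]
force: [-0.4, 0.0, -2.0]
width: 0.229
```

```bash
python3 st.py;python3 shot.py wrist wa;python3 crop.py pics/wa.png pics/waa.png 290 350 150 220 10
```

```text
10.75 F [-0.1112 -0.2917 -1.7827] M [ 0.0038 -0.0076 -0.003 ] P [0.5047 0.0959 0.1968] [ 3.1415  0.0001 -3.0495] j7 1.27012881407001 w 0.2241289935352345
clock 10.8
tcp_pos [0.5047 0.0959 0.1969]
ee_rot [ 3.1415  0.0001 -3.0494]
joint_pos [ 0.592   0.1755 -0.9431  1.8019  0.15    1.2394  1.2702]
force [-0.5354 -0.1512 -1.7503]
moment [0.0098 0.0039 0.0697]
width 0.22856926389322232
```

View pics/waa.png

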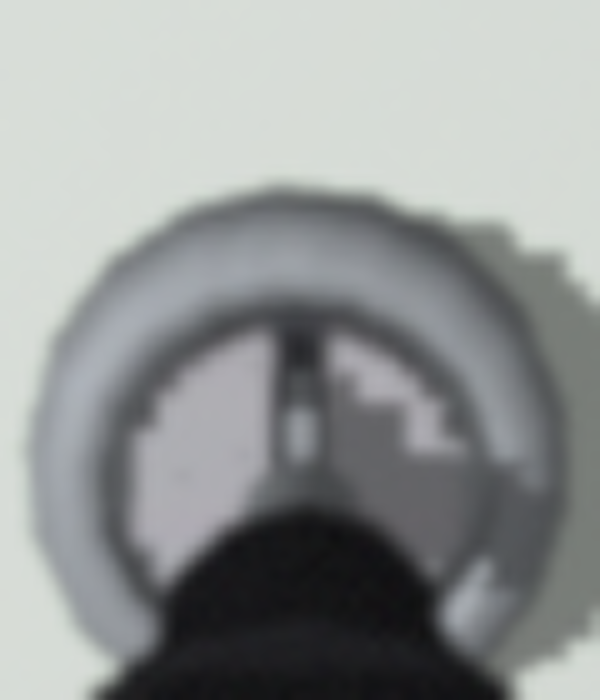

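Request:
servo_tool(plan=[[0,0,0,0,0,1,0],[0,0,0,0,0,1,0],[0,0,0,0,0,0,0],[0,0,0,0,0,0,0]])

```text
clock: 11.25
tcp_pos: [0.5046, 0.0959, 0.1948]
ee_rot: [3.142, -0.0, -3.049]
force: [1.0, -1.0, -1.2]
width: 0.229
```

```bash
python3 st.py
```

```text
11.4 F [ 0.2565 -0.1572 -1.2835] M [0.0072 0.0127 0.0172] P [0.5046 0.0959 0.1948] [-3.1416  0.     -3.0494] j7 1.268544251911218 w 0.22774869803004374
```

Request:
servo_tool(plan=[[0,0,0,0,0,1,0],[0,0,0,0,0,0.5,0],[0,0,0,0,0,0,0],[0,0,0,0,0,0,0]])

```text
clock: 11.85
tcp_pos: [0.5046, 0.0958, 0.1933]
ee_rot: [3.142, -0.0, -3.049]
force: [-0.4, -0.1, -1.6]
width: 0.225
```

```bash
python3 st.py;python3 shot.py side sb;python3 crop.py pics/sb.png pics/sba.png 260 320 240 310 10
```

```text
12.0 F [-0.2407 -0.2129 -1.6956] M [ 0.0035 -0.0217 -0.0182] P [0.5046 0.0959 0.1933] [ 3.1416  0.     -3.0495] j7 1.267314837613887 w 0.2265063757935544
clock 12.05
tcp_pos [0.5046 0.0959 0.1933]
ee_rot [ 3.1415 -0.     -3.0494]
joint_pos [ 0.5904  0.1791 -0.9425  1.8065  0.1533  1.2328  1.2673]
force [-1.3103  0.5891 -1.0931]
moment [ 0.0227 -0.071  -0.0164]
width 0.23020202159837314
```

View pics/sba.png

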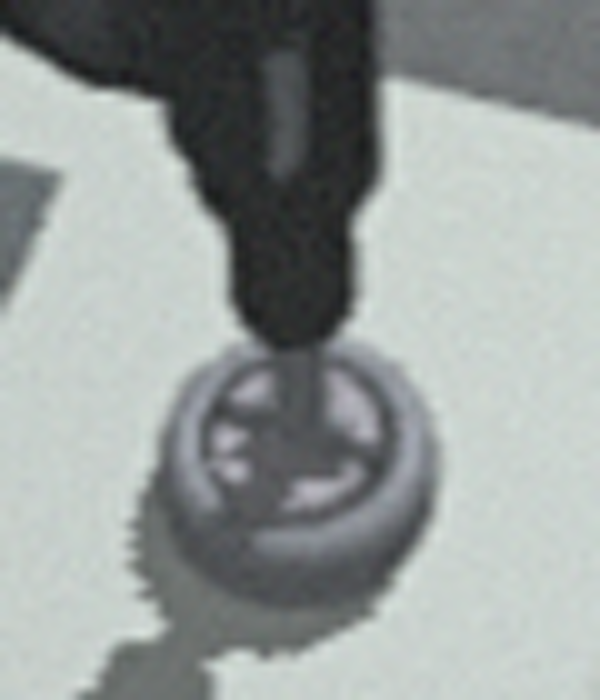

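Request:
servo_tool(plan=[[0,0,0,0,0,0.9,0],[0,0,0,0,0,0,0],[0,0,0,0,0,0,0]])

```text
clock: 12.4
tcp_pos: [0.5046, 0.0959, 0.1924]
ee_rot: [3.142, -0.0, -3.049]
force: [-0.1, 0.6, -1.7]
width: 0.223
```

```bash
python3 st.py
```

```text
12.55 F [-0.1306  0.1839 -1.7145] M [0.015  0.0031 0.0024] P [0.5046 0.0959 0.1924] [ 3.1416  0.     -3.0494] j7 1.2665618191811683 w 0.2301908620700833
```

Request:
servo_tool(plan=[[0,0,0,0,0,0.8,0],[0,0,0,0,0,0,0],[0,0,0,0,0,0,0]])

```text
clock: 12.9
tcp_pos: [0.5046, 0.0959, 0.1916]
ee_rot: [3.142, -0.0, -3.049]
force: [0.4, 0.4, -0.2]
width: 0.228
```

```bash
python3 st.py
```

```text
13.05 F [ 0.0983  0.3423 -0.8886] M [ 0.0278 -0.0343  0.0233] P [0.5047 0.0959 0.1916] [ 3.1415  0.     -3.0494] j7 1.265909455751271 w 0.22805829046323348
```

Request:
servo_tool(plan=[[0,0,0,0,0,0.6,0],[0,0,0,0,0,0,0],[0,0,0,0,0,0,0]])

```text
clock: 13.4
tcp_pos: [0.5047, 0.0959, 0.1911]
ee_rot: [-3.142, 0.0, -3.049]
force: [0.1, -0.1, -0.3]
width: 0.224
```

```bash
python3 st.py
```

```text
13.55 F [-0.1636  0.2557  0.3534] M [-0.0287  0.0728  0.0031] P [0.5047 0.0959 0.1911] [ 3.1416  0.0001 -3.0494] j7 1.2653942802714193 w 0.22809154885574753
```

Request:
servo_tool(plan=[[0,0,0,0,0,-1.0,0],[0,0,0.03,0,0,0,0],[0,0,0.06,0,0,0,0],[0,0,0.06,0,0,0,0],[0,0,0.06,0,0,0,0],[0,0,0.06,0,0,0,0],[0,0,0.03,0,0,0,0],[0,0,0,0,0,0,0],[0,0,0,0,0,0,0]])

```text
clock: 14.5
tcp_pos: [0.5045, 0.0955, 0.1919]
ee_rot: [-3.141, -0.0, 2.934]
force: [0.2, -2.5, -1.4]
width: 0.227
```

```bash
python3 st.py;python3 shot.py wrist wc;python3 crop.py pics/wc.png pics/wca.png 290 350 150 220 10
```

```text
14.65 F [-0.2779 -2.4733 -1.9867] M [-0.8762  0.1631  0.0556] P [0.5045 0.0955 0.1919] [-3.1411 -0.0002  2.9341] j7 0.9751313653877617 w 0.22574785077309525
clock 14.7
tcp_pos [0.5045 0.0956 0.1919]
ee_rot [-3.1412 -0.0002  2.934 ]
joint_pos [ 0.5591  0.1726 -0.9059  1.8095  0.1443  1.2287  0.975 ]
force [ 0.1682 -4.3951 -1.4167]
moment [-1.0091  0.1514  0.0606]
width 0.23065970207332678
```

View pics/wca.png

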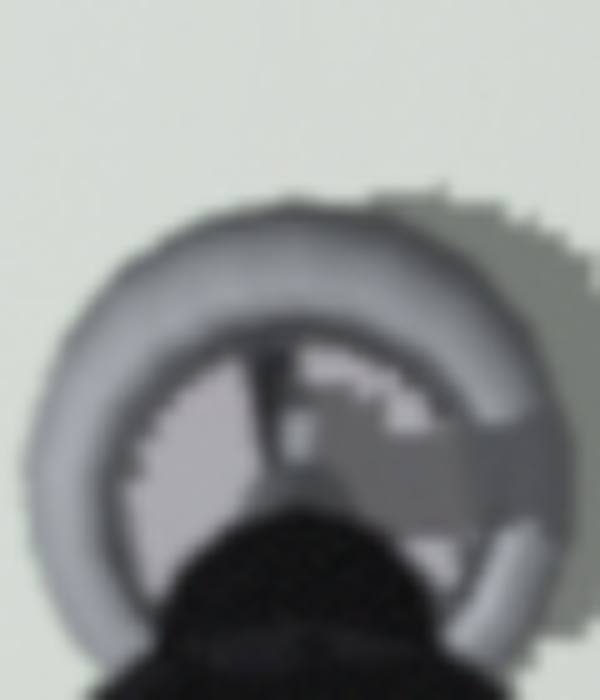

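Request:
servo_tool(plan=[[0,0,0,0,-0.6,0,0],[0,0,0,0,0,0,0],[0,0,0,0,0,0,0]])

```text
clock: 15.05
tcp_pos: [0.5045, 0.0954, 0.192]
ee_rot: [3.141, -0.0, 2.934]
force: [-0.7, -2.6, -2.3]
width: 0.228
```

```bash
python3 st.py
```

```text
15.2 F [-0.4018 -2.3292 -2.7279] M [-0.6437  0.1182  0.0417] P [0.5045 0.0954 0.192 ] [ 3.1415 -0.0001  2.9338] j7 0.9761443574505464 w 0.22585803610727495
```

Request:
servo_tool(plan=[[0,0,0.03,0,-0.3,0,0],[0,0,0.05,0,-0.3,0,0],[0,0,0.05,0,-0.2,0,0],[0,0,0.05,0,0,0,0],[0,0,0.03,0,0,0,0],[0,0,0,0,0,0,0],[0,0,0,0,0,0,0]])

```text
clock: 15.95
tcp_pos: [0.5044, 0.0949, 0.192]
ee_rot: [3.141, -0.0, 2.725]
force: [-0.2, 0.0, -3.9]
width: 0.23
```

```bash
python3 st.py;python3 shot.py wrist wd;python3 crop.py pics/wd.png pics/wda.png 290 350 150 220 10
```

```text
16.1 F [ 0.4396  0.4073 -4.3605] M [ 0.2168 -0.2217  0.0246] P [0.5044 0.0949 0.192 ] [ 3.141  -0.0001  2.7245] j7 0.7737907626916043 w 0.2297530737613728
clock 16.15
tcp_pos [0.5044 0.0948 0.1921]
ee_rot [ 3.141  -0.      2.7243]
joint_pos [ 0.541   0.1662 -0.8817  1.8112  0.1356  1.2267  0.7737]
force [ 0.3857  1.497  -4.448 ]
moment [ 0.3463 -0.1986  0.0422]
width 0.22535555695565856
```

View pics/wda.png

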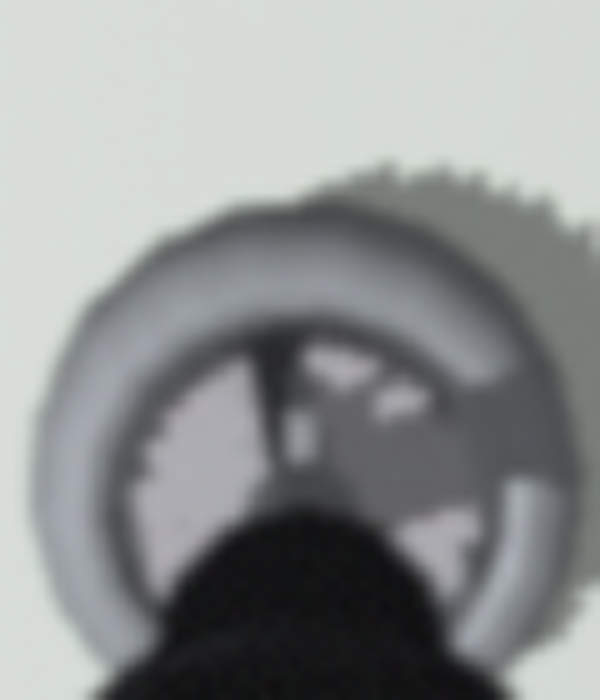

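Request:
servo_tool(plan=[[0,0,0.03,0,0,0,0],[0,0,0.05,0,0,0,0],[0,0,0.05,0,0,0,0],[0,0,0.05,0,0,0,0],[0,0,0.05,0,0,0,0],[0,0,0.03,0,0,0,0],[0,0,0,0,0,0,0],[0,0,0,0,0,0,0]])

```text
clock: 17.0
tcp_pos: [0.5044, 0.0946, 0.1921]
ee_rot: [3.141, 0.0, 2.465]
force: [1.2, 1.8, -4.7]
width: 0.225
```

```bash
python3 st.py
```

```text
17.15 F [ 1.0282  1.7262 -4.6601] M [ 0.5378 -0.3353  0.0319] P [0.5044 0.0946 0.1921] [ 3.1413 -0.      2.4643] j7 0.5195550457598486 w 0.22992775441117114
```

Request:
servo_tool(plan=[[0,0,0.03,0,0.3,0.3,0],[0,0,0.04,0,0,0,0],[0,0,0.03,0,0,0,0],[0,0,0,0,0,0,0],[0,0,0,0,0,0,0]])

```text
clock: 17.7
tcp_pos: [0.5046, 0.0947, 0.1919]
ee_rot: [-3.142, 0.0, 2.365]
force: [0.1, 0.2, -2.4]
width: 0.233
```

```bash
python3 st.py;python3 shot.py wrist we;python3 crop.py pics/we.png pics/wea.png 290 350 150 220 10
```

```text
17.85 F [-0.1805  0.2145 -1.1718] M [0.2108 0.1083 0.0357] P [0.5045 0.0947 0.1919] [3.1416 0.0001 2.3642] j7 0.42069772459898314 w 0.22733419158839474
clock 17.9
tcp_pos [0.5046 0.0947 0.1918]
ee_rot [3.1416 0.0001 2.3642]
joint_pos [ 0.5069  0.1598 -0.8429  1.8122  0.1267  1.2251  0.4206]
force [-0.3699  0.2326 -0.5465]
moment [0.274  0.1026 0.0817]
width 0.2248507712634432
```

View pics/wea.png

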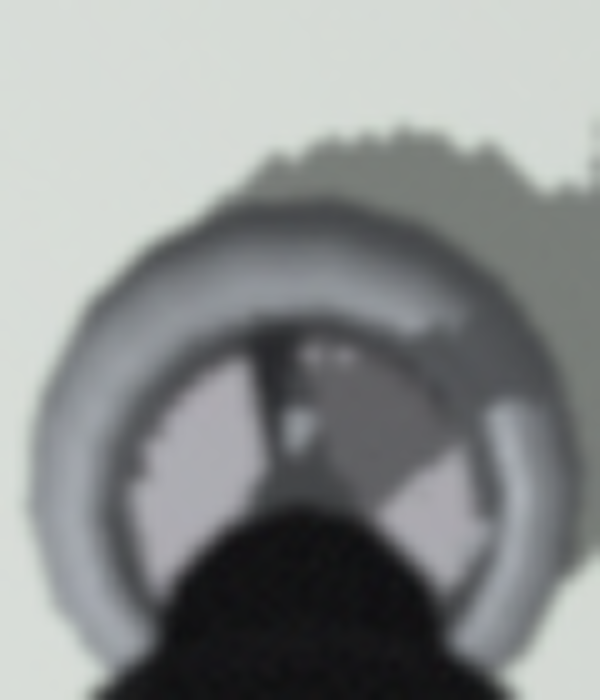

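Request:
servo_tool(plan=[[0,0,0.02,0,0,0,0],[0,0,0.02,0,0,0,0],[0,0,0,0,0,0,0]])

```text
clock: 18.25
tcp_pos: [0.5046, 0.0947, 0.1918]
ee_rot: [3.142, 0.0, 2.323]
force: [-0.1, -0.2, -1.2]
width: 0.233
```

```bash
python3 st.py
```

```text
18.4 F [-0.168   0.4719 -0.6144] M [0.1777 0.1043 0.0592] P [0.5045 0.0947 0.1918] [-3.1416 -0.      2.3239] j7 0.38113100342649553 w 0.22688111569332334
```

Request:
servo_tool(plan=[[0,0,0.02,0,0,0,0],[0,0,0.02,0,0,0,0],[0,0,0,0,0,0,0]])

```text
clock: 18.75
tcp_pos: [0.5045, 0.0947, 0.1917]
ee_rot: [3.142, 0.0, 2.283]
force: [-0.8, 0.8, -0.7]
width: 0.222
```

```bash
python3 st.py
```

```text
18.9 F [-0.6014  0.4321 -0.3189] M [0.1329 0.0872 0.0741] P [0.5045 0.0947 0.1917] [-3.1416 -0.      2.2839] j7 0.3419772357948943 w 0.22625771677136655
```

Request:
servo_tool(plan=[[0,0,0.02,0,0,-0.2,0],[0,0,0.02,0,0,0,0],[0,0,0,0,0,0,0]])

```text
clock: 19.25
tcp_pos: [0.5045, 0.0947, 0.1919]
ee_rot: [-3.142, -0.0, 2.243]
force: [1.4, -0.2, -1.4]
width: 0.232
```

```bash
python3 st.py
```

```text
19.4 F [ 0.0659  0.2793 -1.1012] M [0.0944 0.0378 0.0424] P [0.5045 0.0947 0.1919] [-3.1416 -0.      2.2439] j7 0.3029080607865914 w 0.23063551887905015
```

Request:
servo_tool(plan=[[0,0,0.02,0,0,0,0],[0,0,0.01,0,0,0,0],[0,0,0,0,0,0,0]])

```text
clock: 19.75
tcp_pos: [0.5045, 0.0947, 0.1919]
ee_rot: [-3.142, -0.0, 2.213]
force: [-0.2, -0.0, -1.6]
width: 0.228
```

```bash
python3 st.py;python3 shot.py wrist wf;python3 crop.py pics/wf.png pics/wfa.png 290 350 150 220 10
```

```text
19.9 F [-0.2139  0.3248 -1.699 ] M [0.0571 0.0436 0.0723] P [0.5045 0.0947 0.1919] [-3.1415 -0.0001  2.2139] j7 0.2734567648314273 w 0.22914934203361934
clock 19.95
tcp_pos [0.5045 0.0947 0.1919]
ee_rot [-3.1415 -0.0001  2.2139]
joint_pos [ 0.4934  0.157  -0.8275  1.8127  0.1226  1.2247  0.2735]
force [-0.3503  0.331  -1.7288]
moment [0.1059 0.0413 0.0425]
width 0.2285500302196094
```

View pics/wfa.png

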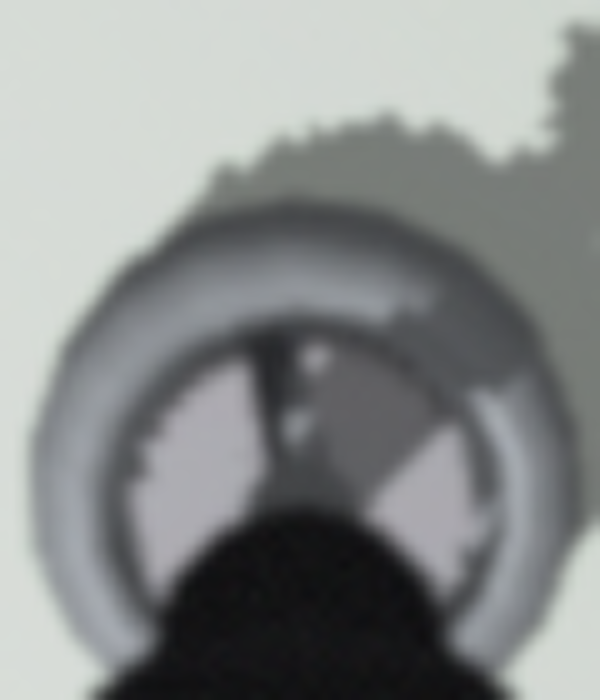

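Request:
servo_tool(plan=[[0,0,0.015,0,0,0,0],[0,0,0.015,0,0,0,0],[0,0,0,0,0,0,0]])

```text
clock: 20.3
tcp_pos: [0.5045, 0.0947, 0.1919]
ee_rot: [-3.142, -0.0, 2.183]
force: [-0.1, -1.0, -2.0]
width: 0.229
```

```bash
python3 st.py
```

```text
20.45 F [-0.1869 -0.3822 -1.9248] M [0.0361 0.0303 0.06  ] P [0.5045 0.0947 0.1919] [-3.1415 -0.      2.1839] j7 0.24402118524100705 w 0.22556773019641066
```

Request:
servo_tool(plan=[[0,0,0.015,0,0,0,0],[0,0,0.015,0,0,0,0],[0,0,0,0,0,0,0]])

```text
clock: 20.8
tcp_pos: [0.5045, 0.0947, 0.1919]
ee_rot: [-3.142, -0.0, 2.153]
force: [-1.1, -0.1, -2.2]
width: 0.227
```

```bash
python3 st.py
```

```text
20.95 F [-0.8498  0.0285 -1.7613] M [0.0381 0.1031 0.0643] P [0.5045 0.0947 0.1919] [-3.1415 -0.      2.1539] j7 0.21458633990865159 w 0.2219980327074179
```

Request:
servo_tool(plan=[[0,0,0.015,0,0,0,0],[0,0,0.01,0,0,0,0],[0,0,0,0,0,0,0]])

```text
clock: 21.3
tcp_pos: [0.5045, 0.0947, 0.1919]
ee_rot: [-3.142, -0.0, 2.128]
force: [-0.2, 0.5, -1.5]
width: 0.227
```

```bash
python3 st.py
```

```text
21.45 F [-0.1679  0.0409 -1.7078] M [-0.0171  0.0858  0.0465] P [0.5045 0.0947 0.1919] [-3.1415 -0.0001  2.1289] j7 0.19005639884454206 w 0.22604495519883178
```

Request:
servo_tool(plan=[[0,0,0.015,0,0,0,0],[0,0,0.01,0,0,0,0],[0,0,0,0,0,0,0]])

```text
clock: 21.8
tcp_pos: [0.5045, 0.0947, 0.1919]
ee_rot: [3.142, -0.0, 2.103]
force: [-0.6, -0.4, -1.9]
width: 0.228
```

```bash
python3 st.py;python3 shot.py wrist wg;python3 crop.py pics/wg.png pics/wga.png 290 350 150 220 10
```

```text
21.95 F [-0.5319 -0.3725 -1.9099] M [-0.0304  0.1571  0.0913] P [0.5045 0.0947 0.1919] [ 3.1416 -0.      2.104 ] j7 0.16556312694563594 w 0.23157671749222705
clock 22.0
tcp_pos [0.5045 0.0947 0.1919]
ee_rot [-3.1416  0.      2.1039]
joint_pos [ 0.4838  0.1551 -0.8164  1.813   0.12    1.2243  0.1655]
force [-0.662   0.0569 -1.1988]
moment [-0.0846  0.1031  0.1029]
width 0.22755976069058254
```

View pics/wga.png

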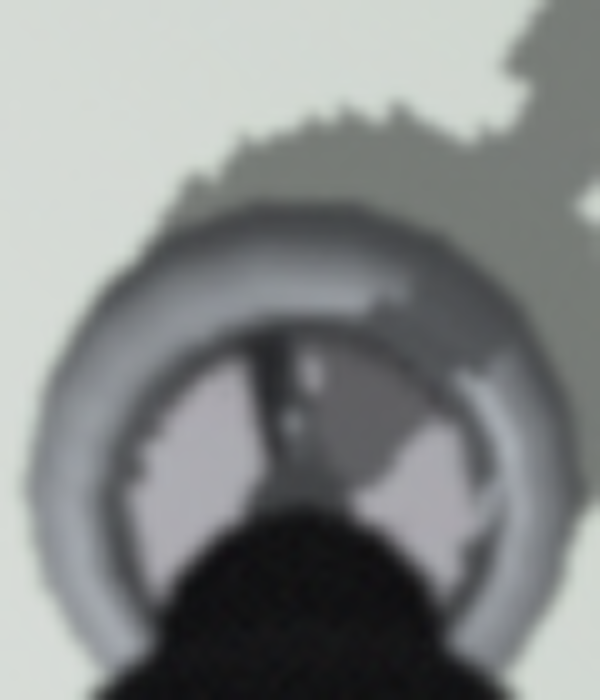

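Request:
servo_tool(plan=[[0,0,0.015,0,0,0,0],[0,0,0,0,0,0,0]])

```text
clock: 22.25
tcp_pos: [0.5045, 0.0947, 0.1919]
ee_rot: [-3.142, -0.0, 2.088]
force: [-0.7, -1.0, -2.7]
width: 0.225
```

```bash
sed -i 's/range(4)/range(8)/' st.py; python3 st.py
```

```text
22.6 F [-1.0317 -0.2536 -1.9153] M [-0.1054  0.1942  0.1206] P [0.5045 0.0947 0.1919] [-3.1416 -0.      2.0888] j7 0.15072803118347158 w 0.23087716097828978
```

Request:
servo_tool(plan=[[0,0,0.015,0,0,0,0],[0,0,0,0,0,0,0]])

```text
clock: 22.85
tcp_pos: [0.5045, 0.0947, 0.1919]
ee_rot: [-3.142, 0.0, 2.073]
force: [-0.7, -0.4, -3.8]
width: 0.227
```

```bash
python3 st.py
```

```text
23.2 F [-0.828  -0.4157 -2.2957] M [-0.1525  0.2395  0.1823] P [0.5045 0.0947 0.1919] [-3.1415 -0.0001  2.0738] j7 0.13602869492970454 w 0.22767793877894468
```

Request:
servo_tool(plan=[[0,0,-0.04,0,0,0,0],[0,0,-0.05,0,0,0,0],[0,0,-0.05,0,0,0,0],[0,0,0,0,0,0,0],[0,0,0,0,0,0,0]])

```text
clock: 23.75
tcp_pos: [0.5047, 0.0948, 0.1921]
ee_rot: [3.141, 0.0, 2.212]
force: [0.1, 1.3, -1.6]
width: 0.222
```

```bash
python3 st.py;python3 shot.py wrist wh;python3 crop.py pics/wh.png pics/wha.png 290 350 150 220 10
```

```text
24.1 F [-0.0024  0.2502 -1.2825] M [ 0.0045 -0.0212 -0.0234] P [0.5046 0.0948 0.192 ] [ 3.1415 -0.      2.2135] j7 0.2730327484022473 w 0.22643963093856792
clock 24.15
tcp_pos [0.5045 0.0947 0.1919]
ee_rot [ 3.1416 -0.      2.2135]
joint_pos [ 0.4933  0.1569 -0.8273  1.8126  0.1226  1.2247  0.2731]
force [-0.046   0.0714 -1.885 ]
moment [ 0.0085 -0.0094  0.0142]
width 0.2223685414225256
```

View pics/wha.png

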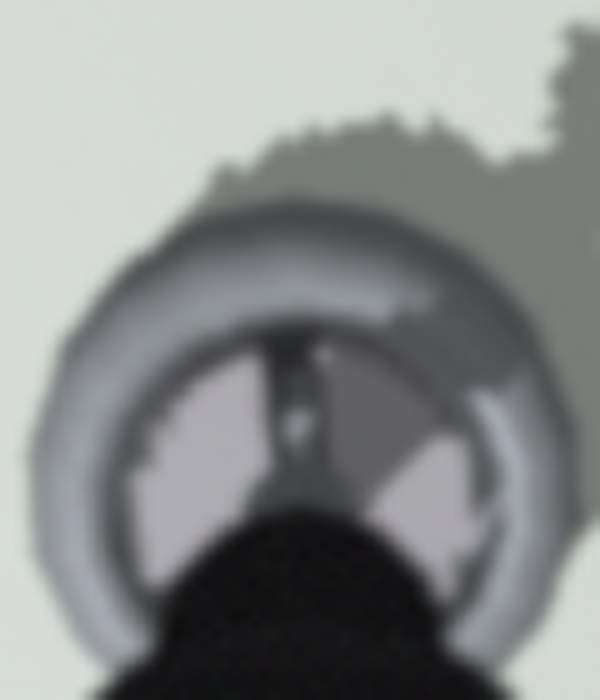

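Request:
servo_tool(plan=[[0,0,0,0,0,-4,0],[0,0,0,0,0,-6,0],[0,0,0,0,0,-10,0],[0,0,-0.06,0,0,-25,0],[0,0,-0.15,0,0,-30,0],[0,0,-0.15,0,0,-15,0],[0,0,-0.15,0,0,0,0],[0,0,-0.15,0,0,0,0],[0,0,-0.15,0,0,0,0],[0,0,-0.15,0,0,0,0]])

```text
clock: 25.2
tcp_pos: [0.5047, 0.0948, 0.2829]
ee_rot: [-3.142, 0.001, -3.103]
force: [0.2, -0.5, -1.3]
width: 0.225
```

Request:
servo_tool(plan=[[0,0,0,-8,-20,0,0],[0,0,0,-16.5,-41,0,0],[0,0,0,-16.5,-41,0,0],[0,0,0,-16.5,-41,0,0],[0,0,0,-16.5,-41,0,0],[0,0,0,-16.5,-41,0,0],[0,0,0,-14.8,-38,0,0],[0,0,0,-8,-20,0,0],[0,0,0,0,0,0,0],[0,0,0,0,0,0,0]])

```text
clock: 26.2
tcp_pos: [0.6269, -0.1844, 0.2822]
ee_rot: [3.141, 0.0, -3.11]
force: [-0.7, 0.6, -1.2]
width: 0.227
```

Request:
servo_tool(plan=[[0,0,0,0,0,0,0],[0,0,0,0,0,0,0],[0,0,0,0,0,0,0]])

```text
clock: 26.5
tcp_pos: [0.6268, -0.1835, 0.2824]
ee_rot: [-3.141, 0.0, -3.108]
force: [0.1, 0.4, -1.1]
width: 0.227
```

```bash
python3 st.py;python3 shot.py wrist wi;python3 crop.py pics/wi.png pics/wia.png 270 370 150 250 6;python3 shot.py side si|head -1;python3 crop.py pics/si.png pics/sia.png 260 330 90 190 6;python3 crop.py pics/si.png pics/sib.png 260 320 240 310 8
```

```text
26.85 F [-0.0595 -0.0729 -1.4401] M [-0.0022  0.0059 -0.0234] P [ 0.6268 -0.1841  0.2821] [-3.1416 -0.0001 -3.1093] j7 1.6410903641979748 w 0.22792609851627071
clock 26.9
tcp_pos [ 0.6268 -0.1845  0.2819]
ee_rot [ 3.1415 -0.0001 -3.1095]
joint_pos [ 0.7307  0.4062 -0.7107  1.3467  0.2617  1.483   1.6411]
force [ 0.0652  0.3571 -1.355 ]
moment [-0.0114 -0.0087 -0.0281]
width 0.22709073348731781
clock 26.95
```

View pics/wia.png

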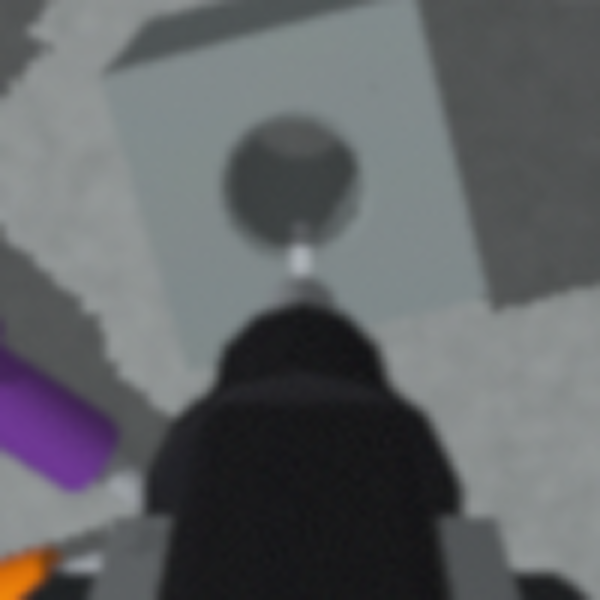

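View pics/sia.png

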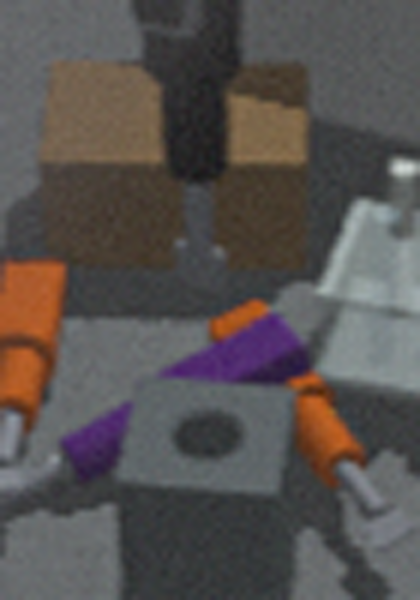

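View pics/sib.png

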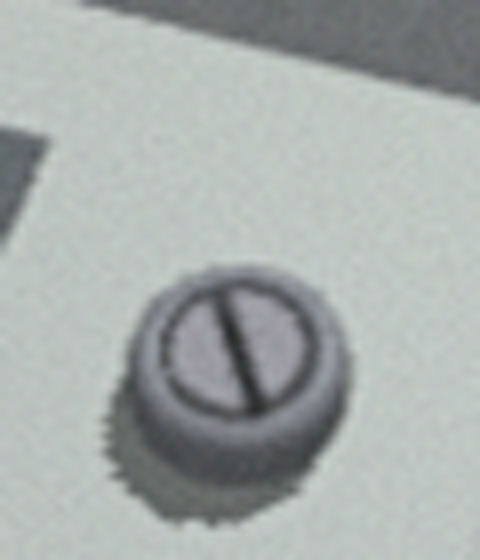

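Run:
```python
from h import *
np.set_printoptions(precision=4,suppress=True)
S=load("si");w=load("wi");psi=w["state"]["ee_rot"][2];p=w["state"]["tcp_pos"]
tx=np.array([np.cos(psi),np.sin(psi)]);ty=np.array([np.sin(psi),-np.cos(psi)])
a,b=[atz(S,260+x/8,240+y/8,.089) for x,y in((217,290),(258,412))];v=a-b;print("slot",np.arctan2(v[1],v[0]))
f=lambda x,y,z:atz(w,270+x/6,150+y/6,z)
h=f(291,181,.1);z=p[2]-.1105
for q in (245,255,265):
    t=f(300,q,z)-np.r_[tx,0]*.009;d=h-t;print("wrist",z,h,t,d[:2]@tx*1e3,d[:2]@ty*1e3)
print("tip nominal corner pix",proj(w,[*(p[:2]+tx*.009),z]))
g=lambda x,y,z:atz(S,260+x/6,90+y/6,z)
hs=g(208,434,.1)
a,b=g(179,245,z+.016),g(223,250,z+.016);m=(a+b)/2;d=hs-m;print("side",hs,m,d[:2]@tx*1e3,d[:2]@ty*1e3)
```

```text
slot -0.8468651755010007
wrist 0.1713924706054344 [ 0.6245 -0.1876  0.1   ] [ 0.629  -0.1857  0.1714] 4.527653406161392 -1.7312954317806994
wrist 0.1713924706054344 [ 0.6245 -0.1876  0.1   ] [ 0.6305 -0.1857  0.1714] 6.057173610528358 -1.7302869682157824
wrist 0.1713924706054344 [ 0.6245 -0.1876  0.1   ] [ 0.6321 -0.1856  0.1714] 7.5914915414474935 -1.729275341350077
tip nominal corner pix (np.float64(321.45226795245685), np.float64(188.47477721332072))
side [ 0.6218 -0.1843  0.1   ] [ 0.6217 -0.1831  0.1874] -0.04918403093549413 -1.2932258502677927
```

Request:
servo_tool(plan=[[0,0,0,0.6,-1,15,0],[0,0,0,0,0,25,0],[0,0,0,0,0,15,0],[0,0,0,0,0,7,0],[0,0,0,0,0,0,0],[0,0,0,0,0,0,0],[0,0,0,0,0,0,0],[0,0,0,0,0,0,0],[0,0,0,0,0,0,0]])

```text
clock: 27.9
tcp_pos: [0.6265, -0.1855, 0.2205]
ee_rot: [-3.141, 0.001, -3.109]
force: [-0.2, 0.4, -0.5]
width: 0.227
```

```bash
python3 st.py;python3 shot.py wrist wj;python3 crop.py pics/wj.png pics/wja.png 280 360 150 230 8;python3 shot.py side sj|head -1;python3 crop.py pics/sj.png pics/sja.png 260 330 110 190 8
```

```text
28.25 F [ 0.0056  0.1513 -1.2879] M [ 0.0108  0.0142 -0.0005] P [ 0.6264 -0.1855  0.2201] [ 3.1416 -0.     -3.1095] j7 1.6263264624527152 w 0.22870264943780017
clock 28.3
tcp_pos [ 0.6263 -0.1855  0.2199]
ee_rot [ 3.1415 -0.     -3.1095]
joint_pos [ 0.7368  0.4329 -0.7032  1.4411  0.2805  1.3695  1.6263]
force [ 1.5518  0.5769 -0.9821]
moment [0.0281 0.0095 0.0038]
width 0.2284816276678342
clock 28.35
```

View pics/wja.png

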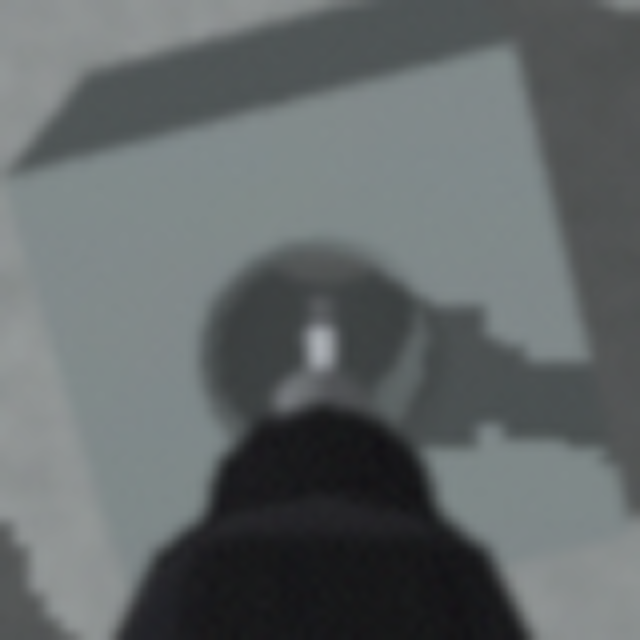

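View pics/sja.png

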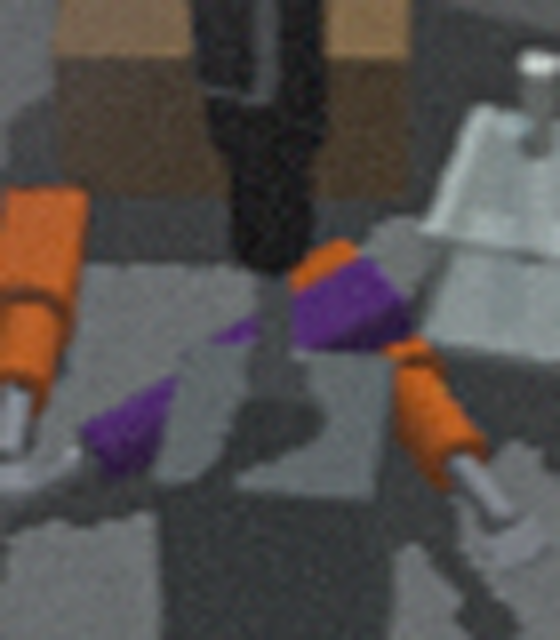

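Run:
```python
from h import *
np.set_printoptions(precision=4,suppress=True)
w=load("wj");s=w["state"];p=s["tcp_pos"];psi=s["ee_rot"][2]
Rt=R.from_euler("xyz",s["ee_rot"]).as_matrix()
tx=np.array([np.cos(psi),np.sin(psi)]);ty=np.array([np.sin(psi),-np.cos(psi)])
c=lambda P:[(proj(w,P)[0]-280)*8,(proj(w,P)[1]-150)*8]
for dx in(0,2):
  print(dx,"tip",c(p+Rt@[.009+dx/1e3,0,.1105]),"blade top",c(p+Rt@[.009+dx/1e3,0,.0945]),"shaft bottom front",c(p+Rt@[.005+dx/1e3,0,.0945]),"neck",c(p+Rt@[.011+dx/1e3,0,.0605]))
# hole: fit rim points at z=.1
f=lambda x,y,z:atz(w,280+x/8,150+y/8,z)
pts=np.array([f(x,y,.1)[:2] for x,y in((198,355),(215,295),(255,252),(315,236),(375,254),(415,295),(430,345))])
A=np.c_[2*pts,np.ones(len(pts))];q=np.linalg.lstsq(A,(pts**2).sum(1),rcond=None)[0];r=np.sqrt(q[2]+q[:2]@q[:2]);print("hole",q[:2],r,"shift",(q[:2]-p[:2])@tx*1e3,(q[:2]-p[:2])@ty*1e3)
```

```text
0 tip [np.float64(331.6653272935823), np.float64(307.71900241979415)] blade top [np.float64(332.3329990090215), np.float64(341.72909508326666)] shaft bottom front [np.float64(332.30448515126045), np.float64(378.7161524401399)] neck [np.float64(334.09670602254846), np.float64(409.21258896327595)]
2 tip [np.float64(331.6774490913813), np.float64(290.143608129679)] blade top [np.float64(332.34734949299855), np.float64(323.1142104055134)] shaft bottom front [np.float64(332.31871103094045), np.float64(360.2628995661312)] neck [np.float64(334.1178016001504), np.float64(387.81702568555124)]
hole [ 0.6246 -0.1875] 0.0134085162212475 shift 1.7618730053768437 -1.9641139333600213
```

Request:
servo_tool(plan=[[0,0,0,0.9,-0.7,10,0],[0,0,0,0,0,15,0],[0,0,0,0,0,15,0],[0,0,0,0,0,12,0],[0,0,0,0,0,3,0],[0,0,0,0,0,0,0],[0,0,0,0,0,0,0]])

```text
clock: 29.1
tcp_pos: [0.6258, -0.1862, 0.1654]
ee_rot: [-3.142, 0.001, -3.109]
force: [-0.4, -1.4, -1.5]
width: 0.226
```

```bash
python3 st.py;python3 shot.py wrist wk;python3 crop.py pics/wk.png pics/wka.png 280 360 150 230 8;python3 shot.py side sk|head -1;python3 crop.py pics/sk.png pics/ska.png 260 330 110 190 8
```

```text
29.45 F [-0.3071 -0.0427 -1.6575] M [ 0.0009 -0.0061  0.0055] P [ 0.6257 -0.1862  0.1655] [-3.1414  0.0004 -3.1095] j7 1.608342888207771 w 0.22918325566920977
clock 29.5
tcp_pos [ 0.6255 -0.1863  0.1651]
ee_rot [-3.1415  0.0002 -3.1095]
joint_pos [ 0.7349  0.4672 -0.6921  1.5122  0.3055  1.2723  1.6083]
force [ 0.0064 -0.0603 -1.2272]
moment [0.014  0.0143 0.0201]
width 0.22291550757049589
clock 29.55
```

View pics/wka.png

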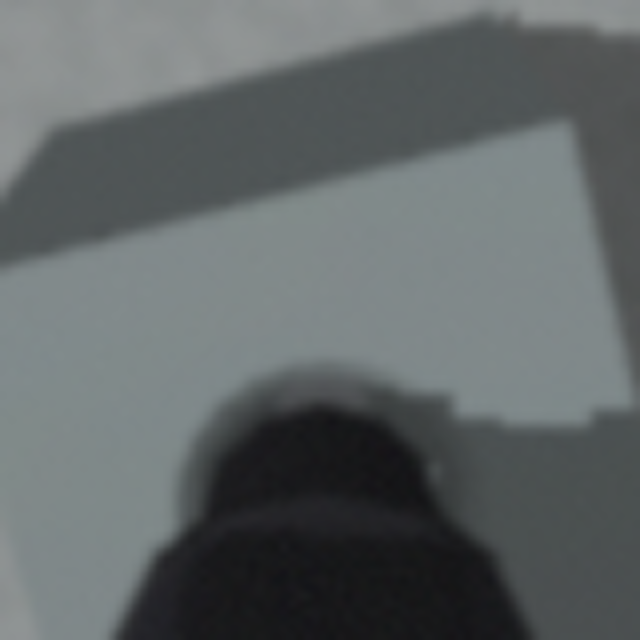

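View pics/ska.png

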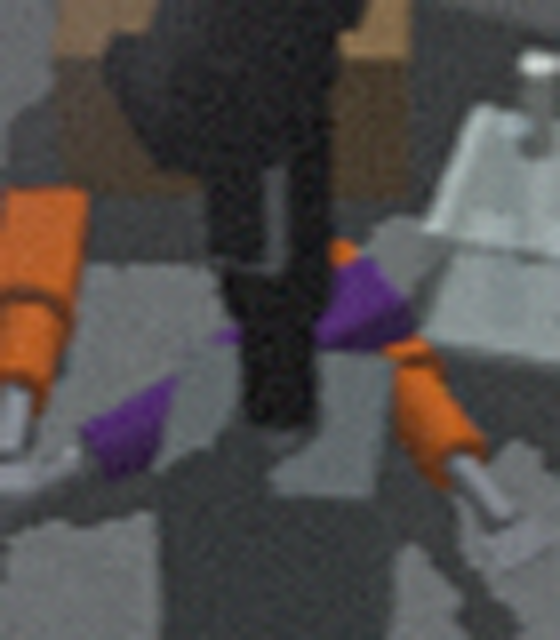

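Request:
servo_tool(plan=[[0,0,0,0,0,3,0],[0,0,0,0,0,3,0],[0,0,0,0,0,3,0],[0,0,0,0,0,2,0],[0,0,0,0,0,0,0]])

```text
clock: 30.1
tcp_pos: [0.6254, -0.1861, 0.1535]
ee_rot: [3.141, -0.0, -3.109]
force: [1.2, -0.0, -2.3]
width: 0.23
```

```bash
python3 st.py
```

```text
30.45 F [ 0.478   0.4981 -1.9223] M [ 0.1046 -0.2078  0.0059] P [ 0.6254 -0.1861  0.1538] [ 3.1415  0.     -3.1094] j7 1.6038720571460139 w 0.22426592682787266
```

Request:
servo_tool(plan=[[0,0,0,-0.4,0.1,5,0],[0,0,0,0,0,6,0],[0,0,0,0,0,6,0],[0,0,0,0,0,6,0],[0,0,0,0,0,5,0],[0,0,0,0,0,2,0],[0,0,0,0,0,0,0],[0,0,0,0,0,0,0]])

```text
clock: 31.3
tcp_pos: [0.6259, -0.1861, 0.1241]
ee_rot: [-3.142, 0.0, -3.109]
force: [0.3, -0.6, -1.6]
width: 0.23
```

```bash
python3 st.py
```

```text
31.65 F [ 0.0682  0.0658 -1.5181] M [ 0.0069 -0.0117  0.0061] P [ 0.6259 -0.1861  0.1241] [-3.1415  0.0001 -3.1094] j7 1.5904218261033025 w 0.22801209161818653
```

Free and centred; lower the last ~3.5 mm until the flange rests.

Request:
servo_tool(plan=[[0,0,0,0,0,1.5,0],[0,0,0,0,0,1,0],[0,0,0,0,0,0,0],[0,0,0,0,0,0,0]])

```text
clock: 32.1
tcp_pos: [0.6258, -0.1861, 0.1213]
ee_rot: [3.141, -0.0, -3.109]
force: [-1.0, 0.3, -1.4]
width: 0.235
```

```bash
python3 st.py
```

```text
32.45 F [-0.0135 -0.0729 -1.5289] M [-0.0057 -0.0014 -0.0172] P [ 0.6258 -0.1861  0.1214] [ 3.1415  0.     -3.1094] j7 1.589260213415698 w 0.22629815210852725
```

Request:
servo_tool(plan=[[0,0,0,0,0,1,0],[0,0,0,0,0,0,0],[0,0,0,0,0,0,0]])

```text
clock: 32.8
tcp_pos: [0.6259, -0.1861, 0.1207]
ee_rot: [-3.141, 0.0, -3.109]
force: [-0.8, -0.1, 3.6]
width: 0.228
```

```bash
python3 st.py
```

```text
33.15 F [-1.1539  0.1775  3.5444] M [ 0.0561  0.2783 -0.0011] P [ 0.6259 -0.1861  0.1207] [-3.1415  0.0003 -3.1095] j7 1.5887992114439669 w 0.2270011315117711
```

Request:
servo_tool(plan=[[0,0,0,0,0,0,30],[0,0,0,0,0,0,55],[0,0,0,0,0,0,55],[0,0,0,0,0,0,55],[0,0,0,0,0,0,55],[0,0,0,0,0,0,55]])

```text
clock: 33.8
tcp_pos: [0.6258, -0.1861, 0.1204]
ee_rot: [3.142, -0.0, -3.109]
force: [0.0, 0.4, -0.3]
width: 0.553
```

```bash
python3 st.py;python3 shot.py wrist wl|head -1
```

```text
34.15 F [-0.2451 -0.0453 -0.0064] M [-0.0039 -0.0028 -0.0022] P [ 0.6258 -0.1861  0.1204] [ 3.1415 -0.     -3.1094] j7 1.5888241426765457 w 0.5475159854300385
clock 34.2
```

View pics/wl.png

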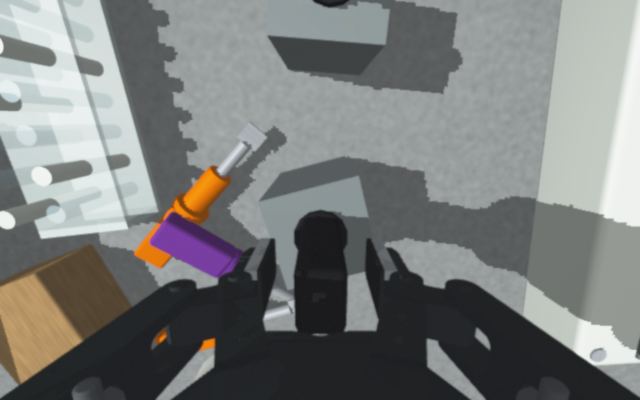

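Both pads are clear of the grip, and the flange looks down on the holder (320,230). Retreat straight up.

Request:
servo_tool(plan=[[0,0,0,0,0,-10,55],[0,0,0,0,0,-25,55],[0,0,0,0,0,-40,55],[0,0,0,0,0,-45,55],[0,0,0,0,0,-40,55],[0,0,0,0,0,-20,55],[0,0,0,0,0,0,55],[0,0,0,0,0,0,55],[0,0,0,0,0,0,55]])

```text
clock: 35.15
tcp_pos: [0.6253, -0.1861, 0.2994]
ee_rot: [3.141, -0.002, -3.109]
force: [0.2, -0.4, 0.4]
width: 0.547
```

```bash
python3 shot.py wrist wm;python3 crop.py pics/wm.png pics/wma.png 270 370 150 250 6;python3 shot.py side sm|head -1;python3 crop.py pics/sm.png pics/sma.png 150 410 100 320 3
```

```text
clock 35.15
tcp_pos [ 0.6253 -0.1861  0.2994]
ee_rot [ 3.1411 -0.0016 -3.1094]
joint_pos [ 0.731   0.4003 -0.7118  1.3181  0.2574  1.517   1.648 ]
force [ 0.2179 -0.4081  0.3925]
moment [ 0.0481 -0.0114 -0.016 ]
width 0.5472933033914202
clock 35.2
```

View pics/wma.png

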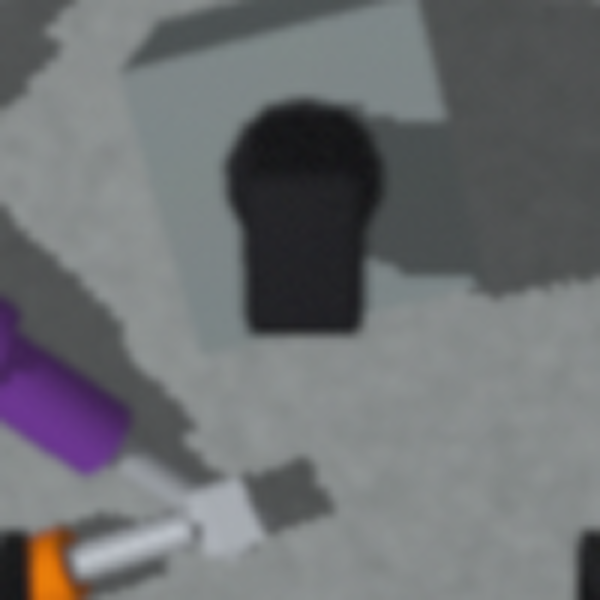

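View pics/sma.png

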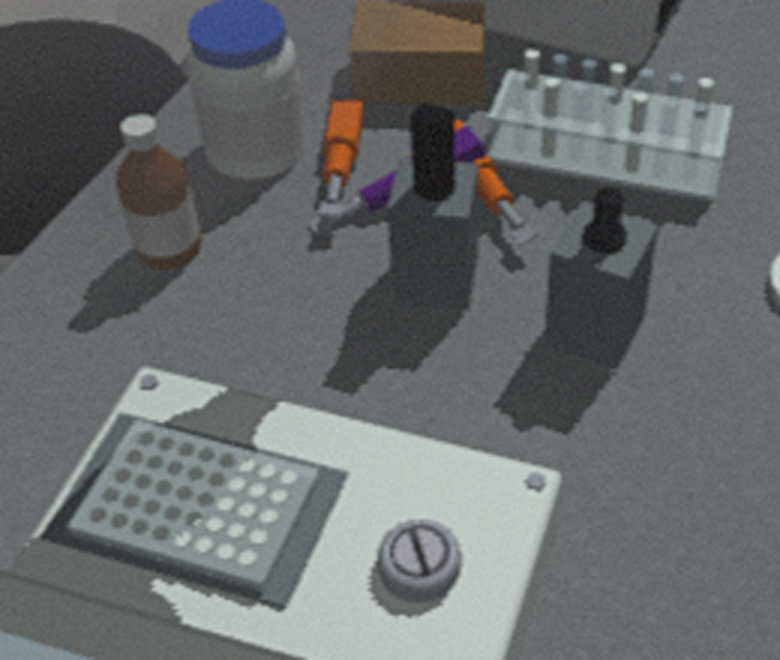

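```bash
python3 -c "
from cell import arm
print(arm.close_job())"
```

```text
the job is handed in; nothing more can be done
None
```

The lock screw is turned clockwise to its stop, and the flat screwdriver is back upright, fully home in its own holder and released. I handed the job in at about 35 s, with no verdict reported.

- **Finding the slot:** I lined the blade up with the slot by camera, so it dropped straight in and no turning search was needed. I lowered it until I felt the slot bottom (about 2 N), then backed off to about 7 mm deep.
- **Turning:** I turned the tool 1.16 rad clockwise, of which about 0.15 rad was play in the slot. The torque held near 0.06 N m, then rose to 0.12 and finally about 0.18 N m, which I took as the stop. That last 0.015 rad step went past the 0.12 N m you called plenty. The side camera shows the slot turned about 0.92 rad, which fits the range the task gives.
- **Forces:** The largest side force I read was about 4 N. Pressing down on the screw stayed around 2 N.
- **Returning:** The flange touched the holder at the same height as at pick-up, with about 5 N. After release the pictures show the driver upright and the fingers clear. The hex driver, well plate and tube rack look unmoved. I did not check the white disc closely; it is mostly out of the last picture.
- **Look-alikes:** The orange and purple ones stood upright in the first picture and were lying down by 1.85 s, before the arm touched anything. I left them as they were.

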